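# Inspection stamp on a tilted shield cap

## Robot

A 6-joint arm with a two-finger parallel gripper is mounted at the origin on the work surface. World frame = base frame: x ahead of the robot, y to its left, z up, the work surface at z = 0. Lengths are in mm, angles in rad, forces in N, time in s.
With the tool pointing down it reaches from about 300 to 775 mm from the base axis. Payload 14.6 kg.
Tool frame: the origin (TCP) lies midway between the tips of the shut fingers; the grasp point (between the pads) lies 19 mm behind it; y points along the fingers, x is the direction in which the jaws open and shut, and the axes are right-handed (so a half turn about y gives the same grasp; the last joint's range is limited). The gripper opens to 94 mm and grips with 3 to 60 N. Pads are 16 mm wide; open, the fingers measure 119 mm over their backs; the gripper's body (75 mm by 177 mm) begins 78 mm behind the grasp point.
Start: joints at [1.213, 0.3, 1.521, -0, 1.321, -0.067], TCP at [157.693, 526.899, 205.446] pointing down, gripper open.
Joint ranges: [-3.03, 3.03], [-0.79, 2.21], [0.23, 2.52], [-1.04, 4.18], [0, 3.07], [-2.55, 2.55]. Speed limits (rad/s): [2.22, 2.22, 2.57, 3.14, 3.14, 3.14].

## Interface

Orientations are given as [roll, pitch, yaw] about the fixed x, y, z axes, in that order (R = Rz(yaw) Ry(pitch) Rx(roll)).
In Python, from cell import manip gives the robot as it stands.
- The arm moves only by the tool servo_tool, never from a script. Its argument "commands" is a list of rows, each an object with "dp": the shift along the tool's x, y, z in mm, a list of three; "turn": the turn, a rotation vector about the tool's x, y, z in degrees, a list of three. A call has 1 to 5 rows; each row is the pose to reach, as a shift and turn from the pose measured when the call began, along the tool's axes at that moment; what a row does not reach only later rows make up. A row lasts 1/12 s, in which the tool goes at most 41.7 mm and 7.16 degrees, less where a joint would pass 70% of its speed; a pose out of reach is approached as far as the arm can. A call with a gripper value outside its range is refused whole. "grip" is the gripper command: -1 is fully open, 1 is shut, values between are in proportion, set as the call begins (left out, the last holds). The fingers move at their own pace and stop on an object; "force" is the grip in N (left out, the last holds). Time passes only in rows, so rows that repeat a pose let the fingers close. It gives the time, the measured TCP pose, the force and the opening at its end, in the units of the state.
- manip.read_state(): the state, without advancing time (a new reading comes with each control period).
- manip.camera(name): name is "scene" or "side" or "wrist"; returns a dict with "img" (384x512x3 uint8, red, green, blue), "depth" (384x512 float32, mm along the optical axis (not along the pixel's ray), 0 where there is no reading), "K" (3x3 intrinsics, pixels), "k1" (the pictures are not rectified: a ray, as slopes to the right and down, at radius r is drawn at 1 + k1 r^2 times it, then the intrinsics apply), "R" (3x3) and "t" (3): a world point X has camera coordinates R X + t; the wrist camera has in their place "hand_eye" (4x4, takes a point from camera to tool coordinates, whose origin is the TCP and whose axes are the tool frame's). Camera axes: x right, y down, z forward; pixel columns grow to the right and rows downward; lengths in mm; the calibration is good to about 2 mm. A picture is of the moment at which its call begins: read the wrist's pose just before it.
- manip.sign_off(): hands the job in, once; it reports no verdict.
The state is a dict: "clock": time; "joints": joint angles; "qd": joint speeds; "effort": joint torques, N m; "eef_pos": TCP position; "eef_rot": TCP orientation; "wrist_force": force on the tool from outside, world axes, zero at the start; "moment": the same for the moment, N m; "finger_gap": finger opening in mm.
Only numpy, scipy, OpenCV 4.12 (cv2) and the standard library are available. Lean on these libraries where they do the work, as an engineer would, in place of code of your own. Each camera call takes 0.05 s, during which the arm holds its last target.

## Task

Take the round-footed hand stamp out of the white tray and press its foot squarely on the centre of the tilted steel cap with about 15 N, holding that push steady for a second. Lift it straight off without sliding it on the cap, then stand the stamp gently upright in the white tray again and let go. Leave the square-footed stamp, the glass vial and the steel plug where they are.

Things in the scene. Friction and masses are not known exactly. Their poses are not given: they have to be found in the camera images.
- stamp_mid (a point): Centre of the hand stamp to use: plain steel, 74 mm tall, about 240 g, standing upright in the tray. From below: round foot 36 mm across and 12 mm high, then a plain round grip 22 mm across from 12 to 70 mm, with a tapered top. z axis from foot to head; this point is 37 mm above the foot's face. The other stamp stands on either side of it, 90 mm or more away.
- stamp_face (a point): Centre of the flat underside of the round foot of that stamp, 37 mm below stamp_mid along its z axis.
- mark (a point): Nominal centre of the flat face of the steel cap to be stamped. Its z axis is the face's outward normal, leaning 35 degrees from vertical to the stand's -x side (roughly at the robot); its y axis is level. Across the face this point is true, but the real face lies anywhere from 8 mm below to 8 mm above it along z, differing from start to start and not reported: it has to be felt.
- stand: Fixed bench stand with the tilted cap (66 mm across, scribed ring 47 mm). Origin under its base plate (150 x 130 mm), z up; mark is 115 mm straight above. The cap sits on a preloaded spring: firm to 3 N, then gives 1 mm per further 3 N along its normal, 8 mm at most. White collar 88 mm across round the cap, its rim 17 mm below mark along the normal.
- tray: Shallow white plastic tray, fixed to the bench, 270 mm (its x) by 200 mm (its y) outside, 26 mm high, walls and floor 6 mm thick. Origin at the centre of its underside, z up. It stands to one side of the bench and the stand to the other; sides are swapped from start to start.
- square_mid (a point): Centre of the other hand stamp, to be left alone: the same stamp but with a square foot, 34 x 34 x 12 mm; 74 mm tall, z axis up, centre 37 mm above its underside.
- vial_mid (a point): Centre of a loose capped glass vial, 42 mm in diameter and 68 mm tall, on the bench beyond the work, to be left alone.
- plug_mid (a point): Centre of a loose low steel plug, 60 mm in diameter and 24 mm high, on the bench near the robot, to be left alone.
Mind the look-alikes: they are no part of the job. What is shaped like the part that bears stamp_mid but red is not meant. Several things look just like the stand: the one meant starts farthest to the robot's right.

How it is judged (in metres and radians):
On the way, in this order (a step that is already met when the one before it is completed fails the run):
1. the held stamp is pressed on the cap with 10 to 20 N, within 4 mm of the centre and within 7 degrees of square, for half a second (contact force between stamp and stand between 10 and 20 N and contact force between the fingers and stamp above 1 N and distance between stamp_face and mark below 0.02 m and x of stamp_face in the frame of mark between -0.004 and 0.004 m and y of stamp_face in the frame of mark between -0.004 and 0.004 m and angle between the z axis of stamp_face and the z axis of mark, either way round below 0.122 rad), for 0.5 s.
2. the stamp is lifted straight off, its foot 20 mm above the cap's nominal face and over its middle (within 25 mm), still about square to it (15 degrees) (z of stamp_face in the frame of mark above 0.02 m and x of stamp_face in the frame of mark between -0.025 and 0.025 m and y of stamp_face in the frame of mark between -0.025 and 0.025 m and angle between the z axis of stamp_face and the z axis of mark, either way round below 0.26 rad and contact force between the fingers and stamp above 1 N), for 0.02 s.
At the end, for the whole second after the job is handed in: The round-footed stamp stands upright (within 4.5 degrees) and at rest with its foot flat on the floor of the white tray, released (x of stamp_mid in the frame of tray between -0.12 and 0.12 m and y of stamp_mid in the frame of tray between -0.085 and 0.085 m and z of stamp_face in the frame of tray below 0.009 m and angle between stamp_mid's own z axis and vertical below 0.08 rad and linear speed of stamp below 0.02 m/s and contact force between stamp and tray above 0.5 N); the robot touches nothing.
It fails at once if the stamp bears on the cap or stand (over 1.5 N) more than 5.5 mm from the centre of the cap: misplaced or slid (contact force between stamp and stand above 1.5 N and (x of stamp_face in the frame of mark below -0.0055 m or x of stamp_face in the frame of mark above 0.0055 m or y of stamp_face in the frame of mark below -0.0055 m or y of stamp_face in the frame of mark above 0.0055 m)).
It fails at once if the stamp is pressed on the cap (over 6 N) more than 10 degrees out of square (contact force between stamp and stand above 6 N and angle between the z axis of stamp_face and the z axis of mark, either way round above 0.175 rad).
It fails at once if the cap is pressed by the stamp with more than 25 N, or the robot itself pushes on the stand with more than 5 N (contact force between stamp and stand above 25 N or contact force between the arm and stand above 5 N).
It fails at once if the stamp is pushed down on the tray with more than 50 N, or falls free of the fingers (faster than 0.25 m/s, a drop of over 3 mm) (contact force between stamp and tray above 50 N or (contact force between the fingers and stamp below 0.05 N and linear speed of stamp above 0.25 m/s)).
It fails at once if the square-footed stamp, the vial or the plug is moved more than 15 mm (distance of any of square_mid, vial_mid, plug_mid from where it was at the start of the episode above 0.015 m).
It also fails if it takes over 58 s, if anything falls off the work surface, if the arm or the gripper's body presses on something with over 40 N, if the wrist force passes 120 N, or if a joint passes its speed limit or range.

## Working session

There is one attempt and no reset: what is moved stays moved. The work goes in short steps, Python scripts to look and compute and a tool call to move; the robot and the scene stay as the last step left them, time stands still between calls to the robot, and variables do not carry over. Pictures are saved under pics/ and viewed, and the job is handed in when it is done.

Besides the shell and the picture viewer there is one more tool, called after "Call:" as name([rows], argument=value, ...), one row to a line, values as JSON. servo_tool: Moves the arm, as the interface text tells. Its arguments: {"type":"object","properties":{"commands":{"type":"array","items":{"type":"object","properties":{"dp":{"type":"array","items":{"type":"number"}},"turn":{"type":"array","items":{"type":"number"}}}}},"grip":{"type":"number"},"force":{"type":"number"}},"required":["commands"]}

```bash
ls; mkdir -p pics
python3 - <<'E'
from cell import manip
import cv2,numpy as np
s=manip.read_state();print(s)
for n in ["scene","side","wrist"]:
    c=manip.camera(n);cv2.imwrite(f"pics/{n}0.png",c["img"][:,:,::-1]);np.savez(f"{n}0.npz",**c)
    print(n,c["K"].tolist(),c["k1"],c.get("R"),c.get("t"),c.get("hand_eye"))
E
```

```text
pics
{'clock': 0.0, 'joints': array([ 1.21340979e+00,  3.00454400e-01,  1.52162852e+00,  1.87098908e-06,
        1.32069794e+00, -6.65945188e-02]), 'qd': array([ 0.0004313 , -0.0016341 ,  0.00049195, -0.00143159,  0.00149874,
        0.00017825]), 'effort': array([-2.60653462e-03, -5.31811845e+01, -3.52734232e+01,  7.07268412e-02,
        2.45956139e-02, -6.98051076e-05]), 'eef_pos': array([157.59158204, 526.6445524 , 204.87542699]), 'eef_rot': array([-1.57071545e+00,  1.18544891e-03,  1.28000390e+00]), 'wrist_force': array([-0.72770496,  0.10971782,  0.29177604]), 'moment': array([ 0.00176599,  0.01349634, -0.02140919]), 'finger_gap': 94.05494841966845}
scene [[432.60736060342606, 0.0, 250.73953791405947], [0.0, 432.60736060342606, 187.63227890259074], [0.0, 0.0, 1.0]] -0.06967188097291274 [[ 0.12854595  0.99166526 -0.0087154 ]
 [ 0.77026894 -0.1053748  -0.62895303]
 [-0.62462925  0.07413616 -0.77739445]] [ -64.39694494 -372.5364237  1463.51623949] None
side [[495.5779969373798, 0.0, 251.50224898049115], [0.0, 495.5779969373798, 188.62072533324346], [0.0, 0.0, 1.0]] -0.10954539673534543 [[ 7.30601005e-01 -6.82804633e-01 -6.23727397e-05]
 [-4.60556893e-01 -4.92728464e-01 -7.38312948e-01]
 [ 5.04092769e-01  5.39440908e-01 -6.74458292e-01]] [-375.67557297  342.21803695  957.55294355] None
wrist [[277.28263938368747, 0.0, 261.66265291236846], [0.0, 277.28263938368747, 190.76438842885227], [0.0, 0.0, 1.0]] 0.017786730769220625 None None [[ 9.99998457e-01 -1.78653250e-04 -1.74754450e-03  4.09869729e-01]
 [ 1.65697842e-03 -2.34406106e-01  9.72137352e-01 -1.78939610e+02]
 [-5.83310598e-04 -9.72138748e-01 -2.34405448e-01  6.64987739e+01]
 [ 0.00000000e+00  0.00000000e+00  0.00000000e+00  1.00000000e+00]]
```

View pics/scene0.png

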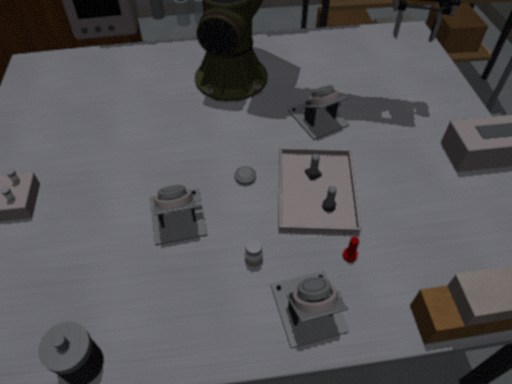

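View pics/side0.png

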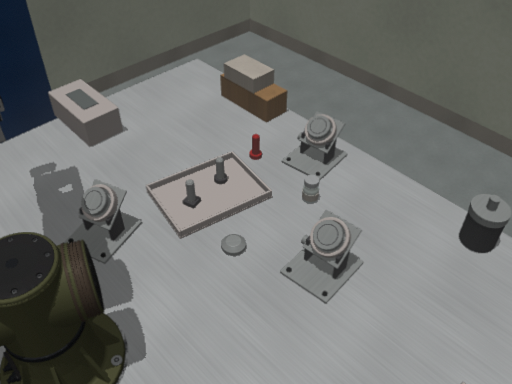

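View pics/wrist0.png

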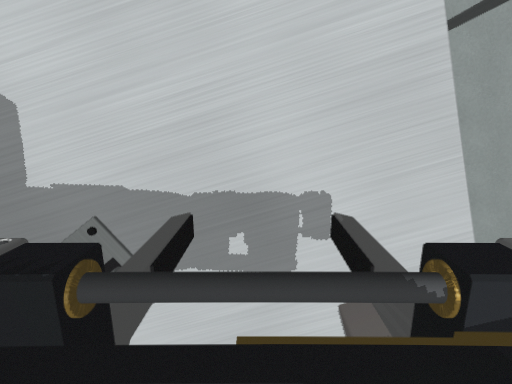

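```bash
cat > h.py <<'E'
import numpy as np,cv2
from scipy.spatial.transform import Rotation as Ro
def load(n): return dict(np.load(n,allow_pickle=True))
def Rt(c,s=None):
    "camera->world Rcw, origin"
    if 'hand_eye' in c and c['hand_eye'].ndim==2:
        T=np.eye(4);T[:3,:3]=Ro.from_euler('xyz',s['eef_rot']).as_matrix();T[:3,3]=s['eef_pos']
        M=T@c['hand_eye'];return M[:3,:3],M[:3,3]
    return c['R'].T,-c['R'].T@c['t']
def rays(c,uv):
    uv=np.atleast_2d(np.asarray(uv,float)).reshape(-1,1,2)
    p=cv2.undistortPoints(uv,c['K'],np.array([float(c['k1']),0,0,0]),None,None,None) .reshape(-1,2)
    return np.c_[p,np.ones(len(p))]
def onplane(c,uv,z,s=None):
    R,o=Rt(c,s);d=rays(c,uv)@R.T
    return o+d*((z-o[2])/d[:,2])[:,None]
def bydepth(c,uv,s=None):
    R,o=Rt(c,s);uv=np.atleast_2d(uv);z=c['depth'][uv[:,1].astype(int),uv[:,0].astype(int)]
    return o+(rays(c,uv)*z[:,None])@R.T
def cross(c1,u1,c2,u2,s1=None,s2=None):
    R1,o1=Rt(c1,s1);R2,o2=Rt(c2,s2);a=(rays(c1,u1)@R1.T)[0];b=(rays(c2,u2)@R2.T)[0]
    t=np.linalg.lstsq(np.c_[a,-b],o2-o1,rcond=None)[0];p,q=o1+a*t[0],o2+b*t[1]
    return (p+q)/2,np.linalg.norm(p-q)
def proj(c,X,s=None):
    R,o=Rt(c,s);x=(np.atleast_2d(X)-o)@R
    return cv2.projectPoints(x.reshape(-1,1,3),np.zeros(3),np.zeros(3),c['K'],np.array([float(c['k1']),0,0,0]))[0].reshape(-1,2)
E
python3 - <<'E'
from h import *
a=cv2.imread('pics/scene0.png');b=cv2.imread('pics/side0.png')
def crop(i,x,y,w,h,k): return cv2.resize(i[y:y+h,x:x+w],None,fx=k,fy=k,interpolation=cv2.INTER_CUBIC)
c=np.vstack([np.hstack([crop(a,140,170,80,80,5),crop(a,280,140,80,80,5)]),])
d=np.hstack([crop(b,270,200,100,100,4),crop(b,160,140,100,100,4)])
cv2.imwrite('pics/z1.png',c);cv2.imwrite('pics/z2.png',d)
S,D=load('scene0.npz'),load('side0.npz')
for n,u in [('stampA head',(315,156)),('stampB head',(332,189)),('capface',(173,191)),('vial',(254,247)),('plug',(245,174)),('tray',[330,160])]: print(n,bydepth(S,u)[0].round(1))
for n,u in [('A head',(190,183)),('B head',(220,161)),('cap',(328,236)),('vial',(312,180)),('plug',(233,241))]: print(n,bydepth(D,u)[0].round(1))
E
```

```text
stampA head [466.4 173.6  80.5]
stampB head [581.1 189.8  82.3]
capface [ 573.2 -188.3  128.9]
vial [708.7 -19.   67.5]
plug [454.4  -9.3  23.9]
tray [423.8 233.9  10.5]
A head [ -50.6 -604.4  898.5]
B head [575.2 185.9  78.5]
cap [ 553.7 -197.   112.6]
vial [705.2 -20.6  67. ]
plug [446.6  -8.8  24.3]
```

View pics/z1.png

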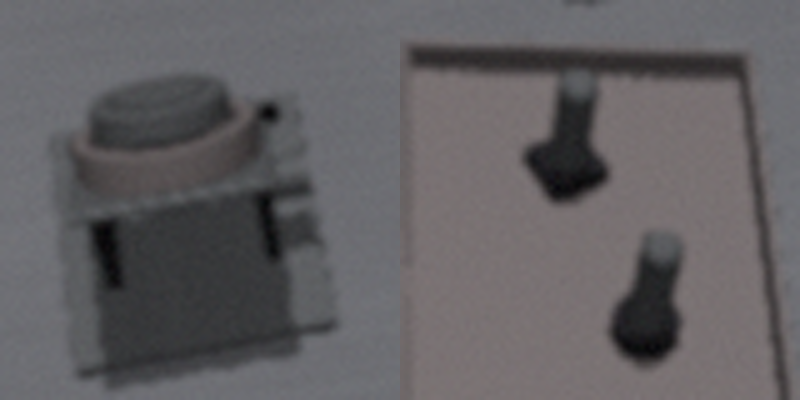

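View pics/z2.png

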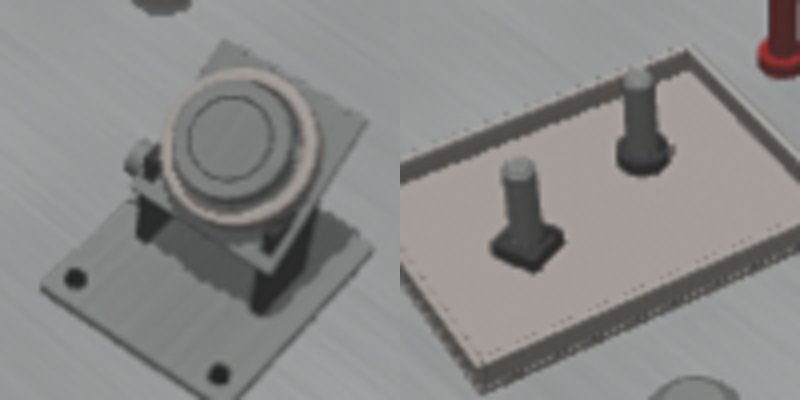

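Run:
```python
from h import *
S,D=load('scene0.npz'),load('side0.npz')
B=onplane(D,[(280,272),(325.5,210),(363,262)],6)
print(B.round(1)); bp=onplane(D,[(288.5,269),(325,293.5)],6);print('bolts',bp.round(1))
m=onplane(D,[(276,207)],0)
# depth planes
g=np.stack(np.meshgrid(np.arange(312,346),np.arange(222,252)),-1).reshape(-1,2)
P=bydepth(D,g)
c=P[(abs(g-[328,236])**2).sum(1)<100]
cen=np.median(c,0);u,s,v=np.linalg.svd(c-c.mean(0));n=v[2]*np.sign(v[2][2]);print('face',c.mean(0).round(1),n.round(3),s[2]/np.sqrt(len(c)),np.degrees(np.arccos(n[2])))
# ellipse of ring from edges
for cam,name,box in [(D,'side0',(300,210,360,265))]:
    i=cv2.imread(f'pics/{name}.png',0)[box[1]:box[3],box[0]:box[2]]
    print(box)
    big=cv2.resize(i,None,fx=10,fy=10,interpolation=cv2.INTER_CUBIC)
    big=cv2.createCLAHE(3,(4,4)).apply(big);cv2.imwrite('pics/z3.png',big)
```

```text
[[ 472.6 -138.9    6. ]
 [ 699.3  -79.     6. ]
 [ 633.  -250.7    6. ]]
bolts [[ 492.8 -146.1    6. ]
 [ 502.  -247.9    6. ]]
face [ 552.9 -197.5  113.6] [-0.566 -0.072  0.822] 1.9161885752196757 34.75674283203831
(300, 210, 360, 265)
```

View pics/z3.png

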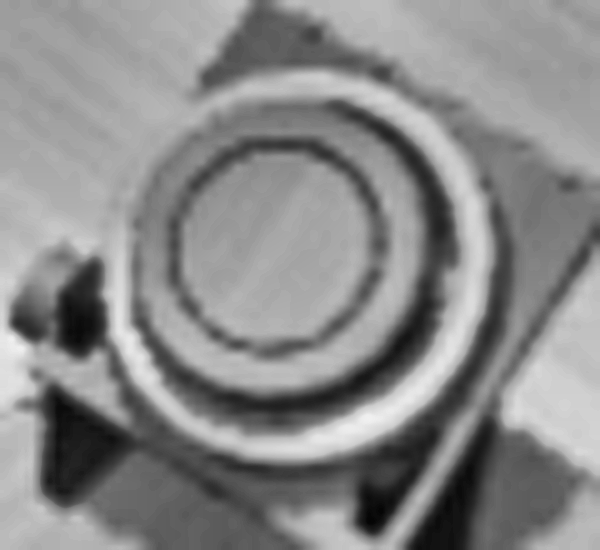

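```bash
cat >> h.py <<'E'
def toolR(n,psi):
    "tool y = -n, tool x = level y axis of frame yawed psi"
    y=-np.asarray(n)/np.linalg.norm(n);x=np.array([-np.sin(psi),np.cos(psi),0]);x=x-x@y*y;x/=np.linalg.norm(x)
    return np.c_[x,y,np.cross(x,y)]
def go(s,R,p):
    R0=Ro.from_euler('xyz',s['eef_rot']).as_matrix()
    print('dp',(R0.T@(np.asarray(p)-s['eef_pos'])).round(1).tolist(),'turn',np.degrees(Ro.from_matrix(R0.T@R).as_rotvec()).round(1).tolist())
def st(manip):
    s=manip.read_state();print('t',s['clock'].__round__(2),'p',s['eef_pos'].round(1),'rpy',s['eef_rot'].round(3),'F',s['wrist_force'].round(1),'gap',round(s['finger_gap'],1),'q',s['joints'].round(2));return s
def nrm(psi,a=35): a=np.radians(a);return np.array([-np.sin(a)*np.cos(psi),-np.sin(a)*np.sin(psi),np.cos(a)])
E
python3 - <<'E'
from h import *
from cell import manip
s=st(manip)
go(s,toolR(nrm(.11),.11),np.array([553,-197,113])+90*nrm(.11))
E
```

```text
t 0.15 p [157.6 526.7 205. ] rpy [-1.571e+00  1.000e-03  1.280e+00] F [0.8 0.2 0.5] gap 93.8 q [ 1.21  0.3   1.52 -0.    1.32 -0.07]
dp [-600.1, 18.8, -538.7] turn [-34.5, -22.2, -7.1]
```

Call:
servo_tool([
  {"dp": [-120,-10,-170],"turn": [-10,-6,-2]},
  {"dp": [-120,-10,-170],"turn": [-10,-6,-2]},
  {"dp": [-120,-10,-170],"turn": [-10,-6,-2]},
  {"dp": [-120,-10,-170],"turn": [-10,-6,-2]},
  {"dp": [-150,-10,-200],"turn": [-10,-6,-2]},
])

```text
clock: 0.57
eef_pos: [283.8, 359.6, 214.2]
eef_rot: [-1.747, -0.025, 1.388]
wrist_force: [0.8, 0.3, 0.0]
finger_gap: 94.0
```

```bash
cat > look.py <<'E'
from h import *
from cell import manip
s=st(manip)
go(s,toolR(nrm(.11),.11),np.array([553,-197,113])+90*nrm(.11))
E
python3 look.py
```

```text
t 0.57 p [283.8 359.6 214.2] rpy [-1.747 -0.025  1.388] F [0.8 0.3 0. ] gap 94.0 q [ 0.91  0.03  1.83 -0.16  1.19 -0.43]
dp [-513.9, 70.0, -308.8] turn [-24.5, -16.1, -5.2]
```

Call:
servo_tool([
  {"dp": [-514,55,-309],"turn": [-24,-16,-5]},
  {"dp": [-514,55,-309],"turn": [-24,-16,-5]},
  {"dp": [-514,55,-309],"turn": [-24,-16,-5]},
  {"dp": [-514,55,-309],"turn": [-24,-16,-5]},
  {"dp": [-514,55,-309],"turn": [-24,-16,-5]},
])

```text
clock: 0.98
eef_pos: [353.8, 170.7, 208.1]
eef_rot: [-2.174, 0.004, 1.683]
wrist_force: [0.2, 1.3, -0.7]
finger_gap: 94.1
```

```bash
python3 look.py
```

```text
t 0.98 p [353.8 170.7 208.1] rpy [-2.174  0.004  1.683] F [ 0.2  1.3 -0.7] gap 94.1 q [ 0.51 -0.39  2.29 -0.35  0.71 -0.97]
dp [-387.5, 78.8, -73.6] turn [-0.4, 0.2, -0.1]
```

Call:
servo_tool([
  {"dp": [-388,70,-74],"turn": [0,0,0]},
  {"dp": [-388,70,-74],"turn": [0,0,0]},
  {"dp": [-388,70,-74],"turn": [0,0,0]},
  {"dp": [-388,70,-74],"turn": [0,0,0]},
  {"dp": [-388,70,-74],"turn": [0,0,0]},
])

```text
clock: 1.4
eef_pos: [409.7, 30.3, 202.9]
eef_rot: [-2.174, 0.004, 1.683]
wrist_force: [0.7, 1.1, -0.1]
finger_gap: 93.9
```

```bash
python3 look.py
```

```text
t 1.4 p [409.7  30.3 202.9] rpy [-2.174  0.004  1.683] F [ 0.7  1.1 -0.1] gap 93.9 q [-0.09 -0.37  2.29  0.18  0.64 -1.89]
dp [-241.7, 51.3, -44.1] turn [-0.5, 0.2, -0.1]
```

Call:
servo_tool([
  {"dp": [-242,51,-44],"turn": [0,0,0]},
  {"dp": [-242,51,-44],"turn": [0,0,0]},
  {"dp": [-242,51,-44],"turn": [0,0,0]},
  {"dp": [-242,51,-44],"turn": [0,0,0]},
  {"dp": [-242,51,-44],"turn": [0,0,0]},
])

```text
clock: 1.82
eef_pos: [485.3, -150.0, 193.8]
eef_rot: [-2.163, 0.003, 1.665]
wrist_force: [-0.5, 1.3, -0.0]
finger_gap: 93.8
```

```bash
python3 look.py
```

```text
t 1.82 p [ 485.3 -150.   193.8] rpy [-2.163  0.003  1.665] F [-0.5  1.3 -0. ] gap 93.8 q [-0.55 -0.04  2.05  0.54  0.71 -2.55]
dp [-53.9, 12.3, -5.4] turn [-1.1, -0.6, -0.6]
```

```bash
cat > snap.py <<'E'
import sys,pickle
from h import *
from cell import manip
k=sys.argv[1]
s=st(manip);c=manip.camera('wrist');pickle.dump((s,c),open(f'w{k}.pkl','wb'));cv2.imwrite(f'pics/w{k}.png',c['img'][:,:,::-1])
E
python3 snap.py 1
```

```text
t 1.82 p [ 485.3 -150.   193.8] rpy [-2.163  0.003  1.665] F [-0.5  1.3 -0. ] gap 93.8 q [-0.55 -0.04  2.05  0.54  0.71 -2.55]
```

View pics/w1.png

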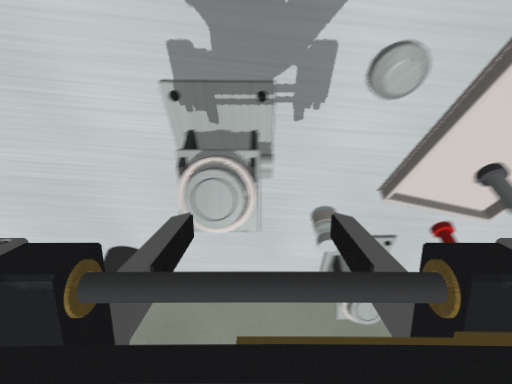

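```bash
cat > ell.py <<'E'
import sys,pickle
from h import *
s,c=pickle.load(open(sys.argv[1],'rb'));cx,cy=float(sys.argv[2]),float(sys.argv[3]);psi=float(sys.argv[4])
g=cv2.cvtColor(c['img'],cv2.COLOR_RGB2GRAY)
yy,xx=np.mgrid[:384,:512];m=(xx-cx)**2+(yy-cy)**2<14**2
uv=np.c_[xx[m],yy[m]];P=bydepth(c,uv,s);P=P[c['depth'][m]>0];u,sv,v=np.linalg.svd(P-P.mean(0),full_matrices=False);n=v[2]*np.sign(v[2][2])
print('face',P.mean(0).round(1),n.round(3),'tilt',np.degrees(np.arccos(n[2])).round(2),'psi',np.arctan2(-n[1],-n[0]).round(3),'rms',sv[2]/np.sqrt(len(P)))
d0=P.mean(0)
# ring/dark: radial dark minima in polar
pol=[]
big=cv2.resize(g,None,fx=4,fy=4,interpolation=cv2.INTER_CUBIC)
X0,Y0=int(cx)-50,int(cy)-50
cv2.imwrite('pics/ez.png',cv2.createCLAHE(3,(4,4)).apply(cv2.resize(g[Y0:Y0+100,X0:X0+100],None,fx=6,fy=6,interpolation=cv2.INTER_CUBIC)))
r=np.arange(10,48,.25)
def prof(a): return cv2.remap(g.astype(np.float32),(cx+r*np.cos(a)).astype(np.float32)[None],(cy+r*np.sin(a)).astype(np.float32)[None],cv2.INTER_CUBIC)[0]
A=np.radians(np.arange(0,360,4));M=np.array([prof(a) for a in A])
np.set_printoptions(linewidth=200);print(M[::15,::4].astype(int))
def fit(lo,hi,mode):
    pts=[]
    k=(r>=lo)&(r<=hi)
    for a,p in zip(A,M):
        q=p if mode=='dark' else np.gradient(p)*(1 if mode=='up' else -1)*-1
        rr=r[k][np.argmin(q[k])];pts.append((cx+rr*np.cos(a),cy+rr*np.sin(a)))
    pts=np.array(pts,np.float32)
    for _ in range(3):
        e=cv2.fitEllipse(pts.reshape(-1,1,2))
        t=np.radians(e[2]);d=(pts-e[0])@np.array([[np.cos(t),-np.sin(t)],[np.sin(t),np.cos(t)]]);q=np.hypot(d[:,0]/e[1][0]*2,d[:,1]/e[1][1]*2)
        pts=pts[abs(q-1)<.06]
    return e,len(pts),pts
for spec in sys.argv[5:]:
    lo,hi,mode=spec.split(',');e,k,pts=fit(float(lo),float(hi),mode)
    R,o=Rt(c,s);N=nrm(psi);rd=rays(c,pts)@R.T
    W=o+rd*(((d0-o)@N)/(rd@N))[:,None]
    xs=np.array([-np.sin(psi),np.cos(psi),0]);ys=np.cross(N,xs)
    q=np.c_[(W-d0)@xs,(W-d0)@ys];sol=np.linalg.lstsq(np.c_[2*q,np.ones(len(q))],(q**2).sum(1),rcond=None)[0]
    C=d0+sol[0]*xs+sol[1]*ys
    print(spec,'ell',np.round(e[0],1),np.round(e[1],1),k,'centre',C.round(1),'diam',2*np.sqrt(sol[2]+sol[:2]@sol[:2]))
E
python3 ell.py w1.pkl 214 198 .1 16,26,dark 24,34,down
```

```text
face [ 554.8 -194.5  113.2] [-0.568 -0.061  0.821] tilt 34.85 psi 0.106 rms 0.6784882311780441
[[175 175 174 176 174 175 176 175 164 161 159 155 159 161 166 176 179 174 165 157 145 133 118 132 151 164 180 196 202 192 192 188 175 167 172 176 171 177]
 [172 173 173 175 175 176 175 176 177 178 174 146 122 160 179 180 179 180 182 180 170 179 195 204 211 214 204 186 172 182 191 193 191 192 189 190 191 191]
 [170 170 170 169 168 169 170 169 169 166 154 149 150 151 165 169 168 170 171 176 185 195 199 195 189 178 171 170 177 197 189 108  15   4  21  14  22  10]
 [167 167 166 167 165 167 168 167 166 161 151 152 148 149 149 155 164 164 161 164 170 181 184 190 199 197 195 193 192 192 192 192 191 192 192 192 192 192]
 [168 168 167 166 165 165 166 165 166 161 124 106 156 166 167 167 165 164 163 154 124 103 103 104 118 143 167 184 186 192 173 122  99 107 108 118 138 155]
 [169 168 169 170 169 168 168 162 149 142 144 148 161 171 172 173 169 155 138 121 108  94  97 106 130 149 159 178 199 199 181 159 134 107  96 102 108 108]]
16,26,dark ell [213.4 199. ] [41.5 44. ] 75 centre [ 555.9 -195.1  113.9] diam 45.48267772903595
24,34,down ell [213.4 199.6] [59.9 63.6] 66 centre [ 556.9 -194.9  114.6] diam 66.03655392270551
```

View pics/ez.png

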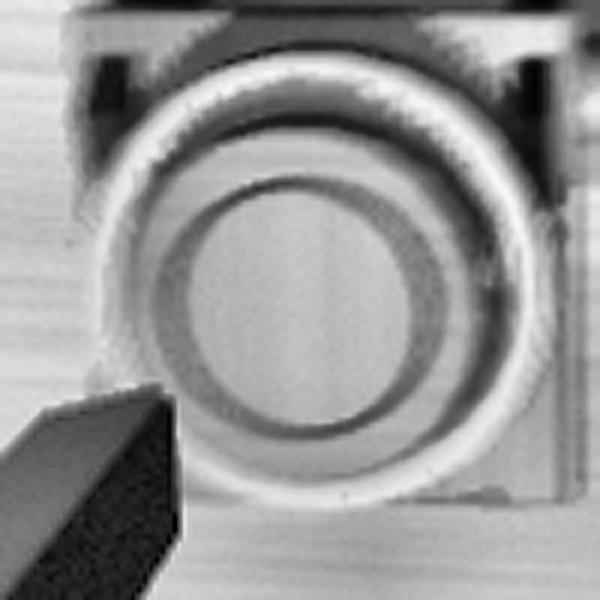

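Call:
servo_tool([
  {"dp": [-20,0,0],"turn": [0,35,0]},
  {"dp": [-40,0,0],"turn": [0,35,0]},
  {"dp": [-40,0,0],"turn": [0,35,0]},
  {"dp": [-40,0,0],"turn": [0,35,0]},
  {"dp": [-40,0,0],"turn": [0,35,0]},
])

```text
clock: 2.28
eef_pos: [491.9, -194.0, 194.7]
eef_rot: [-2.075, -0.324, 1.131]
wrist_force: [-0.0, -0.8, 0.2]
finger_gap: 94.1
```

Call:
servo_tool([
  {"dp": [0,0,0],"turn": [0,35,0]},
  {"dp": [0,0,0],"turn": [0,35,0]},
  {"dp": [0,0,0],"turn": [0,35,0]},
  {"dp": [0,0,0],"turn": [0,35,0]},
  {"dp": [0,0,0],"turn": [0,35,0]},
])

```text
clock: 2.7
eef_pos: [491.8, -193.9, 194.5]
eef_rot: [-1.794, -0.552, 0.494]
wrist_force: [-0.2, -0.5, 0.9]
finger_gap: 94.1
```

Call:
servo_tool([
  {"dp": [0,0,0],"turn": [0,35,0]},
  {"dp": [0,0,0],"turn": [0,35,0]},
  {"dp": [0,0,0],"turn": [0,35,0]},
  {"dp": [0,0,0],"turn": [0,35,0]},
  {"dp": [0,0,0],"turn": [0,35,0]},
])

```text
clock: 3.12
eef_pos: [491.7, -193.7, 194.4]
eef_rot: [-1.393, -0.566, -0.239]
wrist_force: [-0.1, -0.7, -0.4]
finger_gap: 93.8
```

```bash
cat > look.py <<'E'
from h import *
from cell import manip
s=st(manip)
R=toolR(nrm(.1),.1);R[:,[0,2]]*=-1
C=np.array([556,-195,114])
go(s,R,C+90*nrm(.1))
go(s,R,C+110*nrm(.1)-25*R[:,2])
E
python3 look.py
```

```text
t 3.12 p [ 491.7 -193.7  194.4] rpy [-1.393 -0.566 -0.239] F [-0.1 -0.7 -0.4] gap 93.8 q [-0.64  0.02  1.99  0.57  0.75 -0.79]
dp [8.3, 12.4, -5.5] turn [1.3, 73.7, -0.3]
dp [-16.0, -7.1, -12.8] turn [1.3, 73.7, -0.3]
```

Call:
servo_tool([
  {"dp": [-16,-7,-13],"turn": [0,35,0]},
  {"dp": [-16,-7,-13],"turn": [0,35,0]},
  {"dp": [-16,-7,-13],"turn": [0,35,0]},
  {"dp": [-16,-7,-13],"turn": [0,35,0]},
  {"dp": [-16,-7,-13],"turn": [0,35,0]},
])

```text
clock: 3.53
eef_pos: [472.7, -203.5, 189.6]
eef_rot: [-1.091, -0.359, -0.892]
wrist_force: [-0.7, 0.2, -0.0]
finger_gap: 94.1
```

Call:
servo_tool([
  {"dp": [0,0,0],"turn": [1,35,0]},
  {"dp": [0,0,0],"turn": [1,35,0]},
  {"dp": [0,0,0],"turn": [1,37,0]},
  {"dp": [0,0,0],"turn": [1,38,0]},
  {"dp": [0,0,0],"turn": [1,38,0]},
])

```text
clock: 3.95
eef_pos: [472.7, -203.3, 189.5]
eef_rot: [-0.966, -0.028, -1.435]
wrist_force: [0.0, 0.1, -0.5]
finger_gap: 94.0
```

Call:
servo_tool([
  {"dp": [0,0,0],"turn": [0,2,0]},
  {"dp": [0,0,0],"turn": [0,2,0]},
  {"dp": [0,0,0],"turn": [0,2,0]},
])

```text
clock: 4.2
eef_pos: [472.6, -203.2, 189.5]
eef_rot: [-0.966, -0.009, -1.462]
wrist_force: [0.7, -0.2, 0.6]
finger_gap: 93.9
```

```bash
python3 look.py; python3 snap.py 2
```

```text
t 4.2 p [ 472.6 -203.2  189.5] rpy [-0.966 -0.009 -1.462] F [ 0.7 -0.2  0.6] gap 93.9 q [-0.69  0.    2.02  0.62  0.76  0.39]
dp [0.4, 19.7, 25.4] turn [0.3, 0.7, 0.1]
dp [0.2, -0.2, 0.3] turn [0.3, 0.7, 0.1]
t 4.2 p [ 472.6 -203.2  189.5] rpy [-0.966 -0.009 -1.462] F [ 0.7 -0.2  0.6] gap 93.9 q [-0.69  0.    2.02  0.62  0.76  0.39]
```

View pics/w2.png

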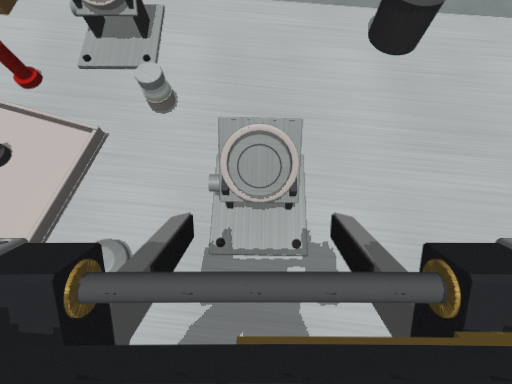

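```bash
python3 ell.py w2.pkl 259.5 164.5 .1 16,25,dark 26,34,down
python3 - <<'E'
from h import *
import pickle
s,c=pickle.load(open('w2.pkl','rb'))
b=onplane(c,[(220.5,242),(297,243.5)],8,s);print(b.round(1),np.linalg.norm(b[0]-b[1]));d=b[0]-b[1];print('psi',np.arctan2(-d[0],d[1]))
b=onplane(c,[(211,253),(306,251)],8,s);print(b.round(1),np.linalg.norm(b[0]-b[1]));d=b[0]-b[1];print('psi',np.arctan2(-d[0],d[1]))
print(bydepth(c,[(216,235),(303,235)],s).round(1))
E
```

```text
face [ 556.6 -193.   114.5] [-0.572 -0.057  0.818] tilt 35.07 psi 0.099 rms 0.6889841146390251
[[142 140 137 138 141 142 143 142 140 143 117  92 121 144 143 143 143 143 143 143 123  80 102 160 171 170 169 170 164 144 127 134 150 146 157 178 178 177]
 [141 141 139 137 138 138 138 140 140 140 142 129  89 107 140 140 140 141 142 143 132 113 119 158 172 168 167 137  99 102 133 138 139 113  99 101 103 101]
 [139 141 141 140 140 139 138 139 139 141 140 144 108  91 133 142 143 145 143 141 139 119 123 166 172 168 169 139  95 109 139 144 122 107 104 105 105 103]
 [143 143 142 140 141 143 143 142 140 141 143 129  91 107 147 146 145 145 145 145 146 128  91 112 164 174 171 171 171 158 134 141 158 147 161 182 179 178]
 [141 142 141 143 142 141 142 143 144 143 117  91 135 148 143 142 145 146 144 144 139 113  92  94  98 148 168 173 176 181 187 173 141 148 149 149 148 148]
 [142 143 142 140 139 140 140 140 141 132  81 111 145 142 141 142 145 144 145 143 124  93  94  95 119 158 169 172 176 182 180 153 150 152 150 147 144 143]]
16,25,dark ell [258.9 165.7] [43.  43.4] 90 centre [ 555.2 -192.5  113.6] diam 45.3500762732569
26,34,down ell [259.  164.4] [60.9 61.8] 90 centre [ 556.  -192.6  114.1] diam 64.27976377514268
[[ 490.4 -148.9    8. ]
 [ 499.5 -249.6    8. ]] 101.12852694726818
psi 0.09038051873282857
[[ 474.9 -138.9    8. ]
 [ 491.1 -261.9    8. ]] 124.04075020557512
psi 0.1303441893151703
[[ 499.  -141.4    8.1]
 [ 511.9 -257.     7.2]]
```

View pics/ez.png

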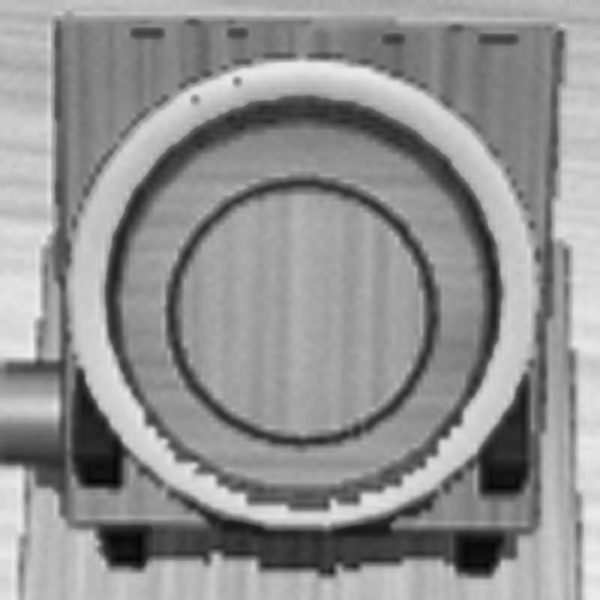

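Run:
```python
from h import *
import pickle
S,D=load('scene0.npz'),load('side0.npz')
s1,c1=pickle.load(open('w1.pkl','rb'));s2,c2=pickle.load(open('w2.pkl','rb'))
for n,c,s in [('S',S,None),('D',D,None),('1',c1,s1),('2',c2,s2)]:
    p=proj(c,[[555.5,-194,112.5]],s)[0];print(n,p.round(1))
V=[(D,None,(327.6,234.6)),(c1,s1,(213.4,199.3)),(c2,s2,(258.9,165.6))]
def ls(V):
    A=np.zeros((3,3));b=np.zeros(3);L=[]
    for c,s,u in V:
        R,o=Rt(c,s);d=(rays(c,u)@R.T)[0];d/=np.linalg.norm(d);M=np.eye(3)-np.outer(d,d);A+=M;b+=M@o;L.append((o,M))
    X=np.linalg.solve(A,b);return X.round(1),[(M@(X-o)).round(1) for o,M in L]
print(ls(V));print(ls(V[1:]));print(ls([V[0],V[2]]),ls([V[0],V[1]]))
i=cv2.imread('pics/scene0.png',0)[165:225,140:215];cv2.imwrite('pics/z4.png',cv2.createCLAHE(3,(4,4)).apply(cv2.resize(i,None,fx=10,fy=10,interpolation=cv2.INTER_CUBIC)))
```

```text
S [171.5 189.8]
D [327.5 234.8]
1 [214.5 198.1]
2 [260.3 166.5]
(array([ 555.4, -194. ,  114.1]), [array([0.2, 0.5, 0.4]), array([-0.1,  1. , -0.2]), array([-0.1, -1.5, -0.1])])
(array([ 554.2, -193.7,  115.9]), [array([0.3, 1.1, 0.2]), array([-0.3, -1.1, -0.2])])
(array([ 557.8, -192.4,  110. ]), [array([-0.2,  0.1, -0.1]), array([ 0.2, -0.1,  0.1])]) (array([ 554.5, -194.9,  114.9]), [array([0.1, 0.1, 0.1]), array([-0.1, -0.1, -0.1])])
```

View pics/z4.png

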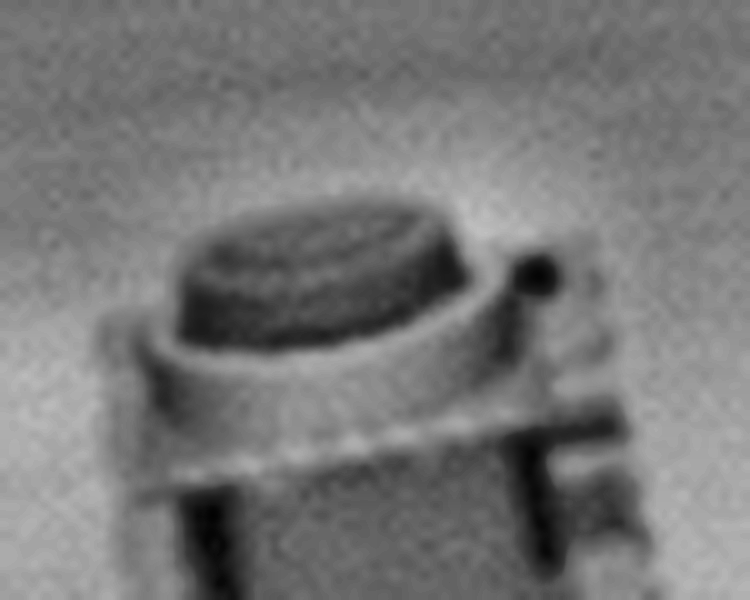

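```bash
cat > look.py <<'E'
from h import *
from cell import manip
s=st(manip)
R=np.c_[[0,-1,0],[0,0,-1],[1,0,0]].astype(float)
go(s,R,np.array([545,187,225]))
E
python3 look.py;python3 - <<'E'
from h import *
S,D=load('scene0.npz'),load('side0.npz')
# feet/heads zoom to measure stamp B
i=cv2.imread('pics/side0.png',0)[150:195,195:245];j=cv2.imread('pics/scene0.png',0)[180:220,310:355]
f=lambda i:cv2.createCLAHE(3,(4,4)).apply(cv2.resize(i,(450,450*i.shape[0]//i.shape[1]),interpolation=cv2.INTER_CUBIC))
a,b=f(i),f(j);H=max(a.shape[0],b.shape[0]);a,b=[cv2.copyMakeBorder(q,0,H-q.shape[0],0,0,cv2.BORDER_CONSTANT) for q in (a,b)]
o=np.hstack([a,b]);o=cv2.resize(o,(800,800*o.shape[0]//o.shape[1]));cv2.imwrite('pics/z5.png',o)
E
```

```text
t 4.25 p [ 472.7 -203.2  189.5] rpy [-0.966 -0.009 -1.462] F [-0.1 -0.4 -0.2] gap 93.9 q [-0.69  0.    2.02  0.62  0.76  0.39]
dp [-379.7, 32.9, 116.1] turn [-34.7, 6.2, -1.4]
```

View pics/z5.png

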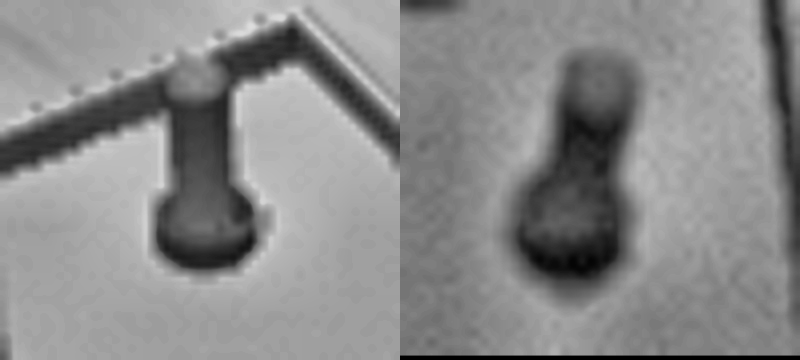

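Call:
servo_tool([
  {"dp": [0,-30,0],"turn": [0,0,0]},
  {"dp": [-60,-40,20],"turn": [-5,1,0]},
  {"dp": [-120,-40,40],"turn": [-12,2,0]},
  {"dp": [-180,-40,60],"turn": [-19,3,-1]},
  {"dp": [-240,-30,80],"turn": [-26,4,-1]},
])

```text
clock: 4.67
eef_pos: [471.7, -88.0, 238.8]
eef_rot: [-1.294, 0.008, -1.51]
wrist_force: [0.9, -0.1, -0.8]
finger_gap: 94.3
```

```bash
python3 look.py
```

```text
t 4.67 p [471.7 -88.  238.8] rpy [-1.294  0.008 -1.51 ] F [ 0.9 -0.1 -0.8] gap 94.3 q [-0.32 -0.04  1.85  0.12  1.08  1.14]
dp [-270.0, 39.8, 82.2] turn [-15.8, 3.4, -0.9]
```

Call:
servo_tool([
  {"dp": [-270,40,82],"turn": [-16,3,-1]},
  {"dp": [-270,40,82],"turn": [-16,3,-1]},
  {"dp": [-270,40,82],"turn": [-16,3,-1]},
  {"dp": [-270,40,82],"turn": [-16,3,-1]},
  {"dp": [-270,40,82],"turn": [-16,3,-1]},
])

```text
clock: 5.08
eef_pos: [525.6, 115.5, 227.6]
eef_rot: [-1.575, -0.003, -1.562]
wrist_force: [0.2, -0.2, -0.3]
finger_gap: 93.7
```

```bash
python3 look.py
```

```text
t 5.08 p [525.6 115.5 227.6] rpy [-1.575 -0.003 -1.562] F [ 0.2 -0.2 -0.3] gap 93.7 q [ 0.15  0.26  1.52 -0.    1.37  1.71]
dp [-71.3, 2.3, 20.0] turn [0.2, 0.5, 0.2]
```

Call:
servo_tool([
  {"dp": [-71,2,20],"turn": [0,0,0]},
  {"dp": [-71,2,20],"turn": [0,0,0]},
  {"dp": [-71,2,20],"turn": [0,0,0]},
  {"dp": [-71,2,20],"turn": [0,0,0]},
  {"dp": [-71,2,20],"turn": [0,0,0]},
])

```text
clock: 5.5
eef_pos: [544.8, 186.2, 225.1]
eef_rot: [-1.575, -0.003, -1.561]
wrist_force: [0.1, -0.2, -0.0]
finger_gap: 94.0
```

```bash
python3 snap.py 3
```

```text
t 5.5 p [544.8 186.2 225.1] rpy [-1.575 -0.003 -1.561] F [ 0.1 -0.2 -0. ] gap 94.0 q [ 0.27  0.35  1.41 -0.    1.39  1.83]
```

View pics/w3.png

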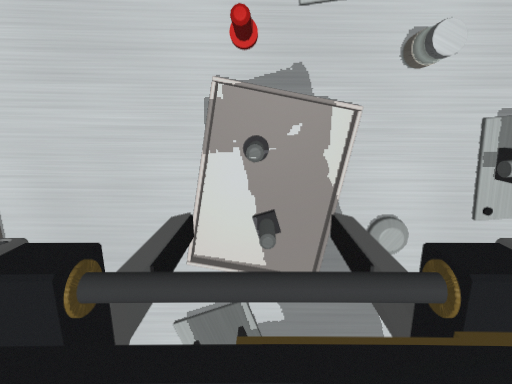

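Run:
```python
from h import *
import pickle
s,c=pickle.load(open('w3.pkl','rb'))
g=cv2.cvtColor(c['img'],cv2.COLOR_RGB2GRAY)
k=cv2.resize(g[125:180,225:290],None,fx=10,fy=10,interpolation=cv2.INTER_CUBIC);cv2.imwrite('pics/z6.png',k)
m=(g<85).astype(np.uint8);m[:130]=0;m[170:]=0;m[:,:235]=0;m[:,280:]=0
ct=max(cv2.findContours(m,0,1)[0],key=cv2.contourArea);print(cv2.fitEllipse(ct),cv2.minEnclosingCircle(ct))
print(onplane(c,[cv2.minEnclosingCircle(ct)[0]],12,s).round(1))
print('head',bydepth(c,[(256,152)],s).round(1),onplane(c,[(256,152)],79,s).round(1))
print('tray',onplane(c,[(215,79),(358,106),(191,261),(318,272)],26,s).round(1))
```

```text
((254.93365478515625, 146.74195861816406), (21.018259048461914, 24.03188133239746), 55.91333770751953) ((255.3730926513672, 147.68020629882812), 12.695794105529785)
[[580.  194.2  12. ]]
head [[581.  192.3  80.2]] [[580.9 192.3  79. ]]
tray [[667.2 245.6  26. ]
 [636.1  60.5  26. ]
 [412.6 289.2  26. ]
 [395.8  98.6  26. ]]
```

View pics/z6.png

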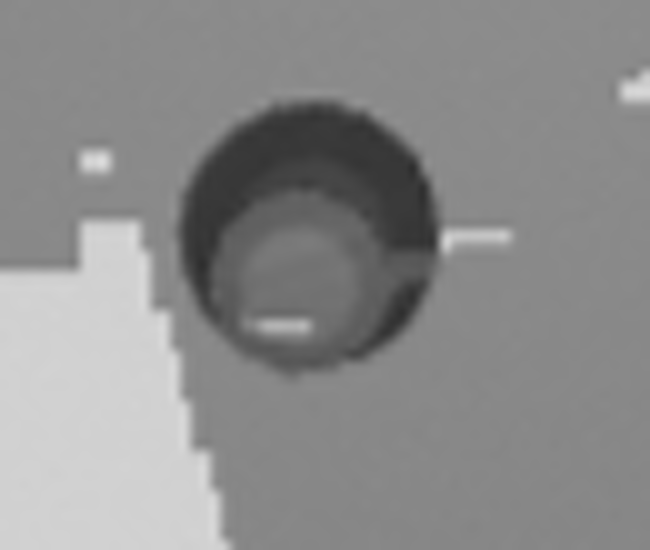

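```bash
cat > cc.py <<'E'
from h import *
import pickle
S,D=load('scene0.npz'),load('side0.npz')
s,c=pickle.load(open('w3.pkl','rb'))
print('2cam',cross(D,(219.1,159.8),S,(332,188)))
print(cross(D,(219.1,159.8),c,(254.5,152),None,s))
print(onplane(c,[(254.5,152)],79.5,s),onplane(D,[(219.1,159.8)],78.5),onplane(S,[(332,188)],78.5))
# feet bottoms front: side (203,232)/8 centre of foot ~ top face center
print('foot',onplane(D,[(195+205/8-.5,150+222/8-.5)],12),onplane(S,[(310+170/8.889-.5,180+232/8.889-.5)],12), onplane(c,[(255.5,148.1)],14,s))
R=np.c_[[0,-1,0],[0,0,-1],[1,0,0]].astype(float)
go(s,R,np.array([579.5,193,140]));
E
python3 cc.py
```

```text
2cam (array([576.1081932 , 191.14474968,  79.27843706]), np.float64(0.9612727821705283))
(array([580.0083232 , 194.55277442,  74.65896251]), np.float64(1.195766705669259))
[[580.9536776  194.05234153  79.5       ]] [[576.67124462 191.27900056  78.5       ]] [[575.16067119 191.8683721   78.5       ]]
foot [[580.87524204 196.42036049  12.        ]] [[579.41501716 191.29327133  12.        ]] [[579.60766634 193.99774802  14.        ]]
dp [-6.7, 84.9, 35.1] turn [0.2, 0.6, 0.2]
```

Call:
servo_tool([
  {"dp": [-7,20,35],"turn": [0.2,0.6,0.2]},
  {"dp": [-7,60,35],"turn": [0.2,0.6,0.2]},
  {"dp": [-7,100,35],"turn": [0.2,0.6,0.2]},
  {"dp": [-7,100,35],"turn": [0.2,0.6,0.2]},
], grip=-0.3)

```text
clock: 5.88
eef_pos: [576.4, 190.4, 118.0]
eef_rot: [-1.582, -0.002, -1.574]
wrist_force: [-0.6, -1.2, -1.3]
finger_gap: 70.8
```

```bash
cat > look.py <<'E'
from h import *
from cell import manip
s=st(manip)
R=np.c_[[0,-1,0],[0,0,-1],[1,0,0]].astype(float)
go(s,R,np.array([579.8,193.3,35]))
E
python3 look.py; python3 snap.py 4
```

```text
t 5.88 p [576.4 190.4 118. ] rpy [-1.582 -0.002 -1.574] F [-0.6 -1.2 -1.3] gap 70.8 q [0.26 0.51 1.43 0.   1.21 1.83]
dp [-3.1, 82.9, 4.3] turn [0.6, -0.2, 0.1]
t 5.88 p [576.4 190.4 118. ] rpy [-1.582 -0.002 -1.574] F [-0.6 -1.2 -1.3] gap 70.8 q [0.26 0.51 1.43 0.   1.21 1.83]
```

View pics/w4.png

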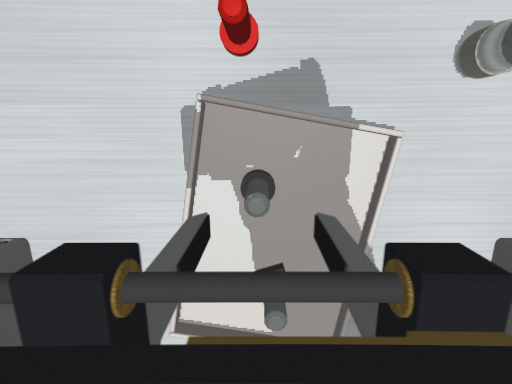

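Run:
```python
from h import *
import pickle
s,c=pickle.load(open('w4.pkl','rb'));g=cv2.cvtColor(c['img'],cv2.COLOR_RGB2GRAY)
cv2.imwrite('pics/z7.png',cv2.resize(g[160:225,225:290],None,fx=9,fy=9,interpolation=cv2.INTER_CUBIC))
print(onplane(c,[(257,204)],79.5,s),onplane(c,[(258,187)],15,s))
```

```text
[[581.17629752 193.90261227  79.5       ]] [[580.0019391  193.66610313  15.        ]]
```

View pics/z7.png

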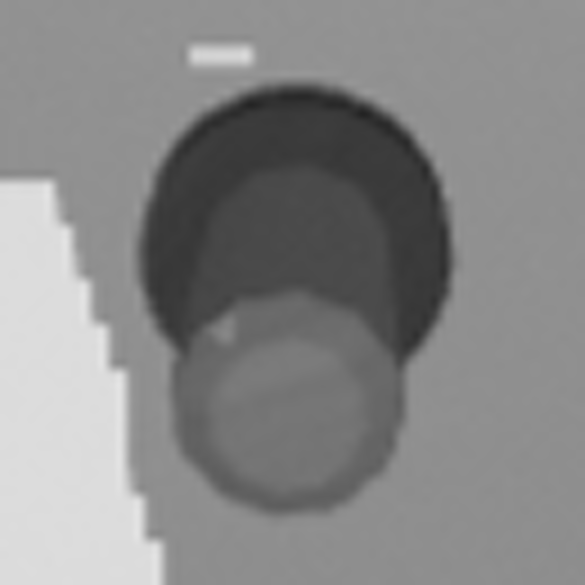

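Call:
servo_tool([
  {"dp": [-4,30,4],"turn": [0.5,0,0]},
  {"dp": [-4,60,4],"turn": [0.5,0,0]},
  {"dp": [-4,76,4],"turn": [0.5,0,0]},
  {"dp": [-4,83,4],"turn": [0.5,0,0]},
  {"dp": [-4,83,4],"turn": [0.5,0,0]},
])

```text
clock: 6.35
eef_pos: [581.9, 194.6, 40.9]
eef_rot: [-1.568, -0.001, -1.574]
wrist_force: [-0.2, -0.2, 0.7]
finger_gap: 61.4
```

```bash
python3 look.py
```

```text
t 6.35 p [581.9 194.6  40.9] rpy [-1.568e+00 -1.000e-03 -1.574e+00] F [-0.2 -0.2  0.7] gap 61.4 q [ 0.26  0.61  1.48 -0.    1.05  1.84]
dp [1.3, 5.9, -2.1] turn [-0.2, -0.2, 0.1]
```

Call:
servo_tool([
  {"dp": [0.5,5.5,-1.8],"turn": [-0.2,0,0]},
  {"dp": [0.5,5.5,-1.8],"turn": [-0.2,0,0]},
  {"dp": [0.5,5.5,-1.8],"turn": [-0.2,0,0]},
])

```text
clock: 6.6
eef_pos: [580.8, 194.1, 37.0]
eef_rot: [-1.569, -0.0, -1.574]
wrist_force: [-0.6, 1.2, 0.5]
finger_gap: 61.0
```

```bash
python3 look.py
```

```text
t 6.6 p [580.8 194.1  37. ] rpy [-1.569 -0.    -1.574] F [-0.6  1.2  0.5] gap 61.0 q [ 0.26  0.61  1.48 -0.    1.04  1.84]
dp [0.8, 2.0, -1.0] turn [-0.1, -0.2, 0.0]
```

Call:
servo_tool([
  {"dp": [0,1.5,-1],"turn": [-0.1,0,0]},
  {"dp": [0,1.5,-1],"turn": [-0.1,0,0]},
  {"dp": [0,1.5,-1],"turn": [-0.1,0,0]},
  {"dp": [0,1.5,-1],"turn": [-0.1,0,0]},
  {"dp": [0,1.5,-1],"turn": [-0.1,0,0]},
], grip=1, force=15)

```text
clock: 7.02
eef_pos: [579.8, 194.1, 35.6]
eef_rot: [-1.571, -0.0, -1.574]
wrist_force: [-0.0, -0.7, 0.4]
finger_gap: 31.1
```

Call:
servo_tool([
  {"dp": [0,0,0],"turn": [0,0,0]},
  {"dp": [0,0,0],"turn": [0,0,0]},
  {"dp": [0,0,0],"turn": [0,0,0]},
  {"dp": [0,0,0],"turn": [0,0,0]},
], force=50)

```text
clock: 7.35
eef_pos: [579.8, 194.2, 35.5]
eef_rot: [-1.571, -0.0, -1.574]
wrist_force: [0.1, 1.7, -0.3]
finger_gap: 20.8
```

```bash
python3 snap.py 5
```

```text
t 7.35 p [579.8 194.2  35.5] rpy [-1.571 -0.    -1.574] F [ 0.1  1.7 -0.3] gap 20.8 q [ 0.26  0.62  1.48 -0.    1.04  1.84]
```

View pics/w5.png

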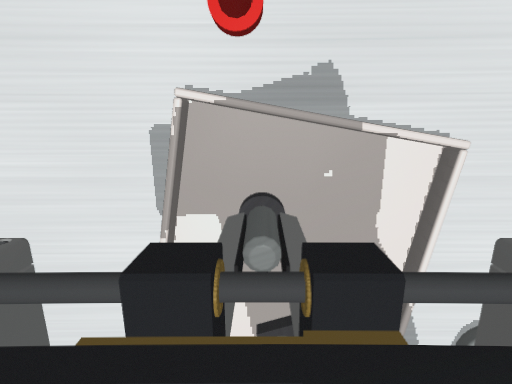

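Run:
```python
from h import *
import pickle
s,c=pickle.load(open('w5.pkl','rb'));g=cv2.cvtColor(c['img'],cv2.COLOR_RGB2GRAY)
cv2.imwrite('pics/z8.png',cv2.createCLAHE(3,(4,4)).apply(cv2.resize(g[180:280,215:310],None,fx=6,fy=6,interpolation=cv2.INTER_CUBIC)))
for u,z in [((262,252),80),((262,190.5),18)]: print(onplane(c,[u],z,s))
# predicted foot circle outline at top z=18 for stamp at (579.8,194.2)
for x in (578.5,580,581.5): print(proj(c,[[x,194.2,80],[x+18,194.2,18]],s).round(1).tolist())
```

```text
[[583.0141843  193.88343628  80.        ]]
[[601.36983438 193.62343299  18.        ]]
[[261.4, 259.8], [261.2, 197.0]]
[[261.4, 257.3], [261.2, 195.0]]
[[261.4, 254.6], [261.2, 193.0]]
```

View pics/z8.png

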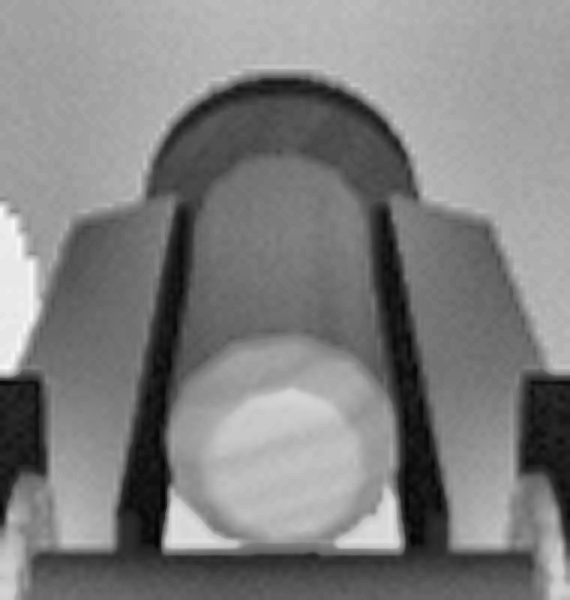

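Call:
servo_tool([
  {"dp": [0,-8,0],"turn": [0,0,0]},
  {"dp": [0,-30,0],"turn": [0,0,0]},
  {"dp": [0,-65,0],"turn": [0,0,0]},
  {"dp": [0,-100,0],"turn": [0,0,0]},
  {"dp": [0,-135,0],"turn": [0,0,0]},
])

```text
clock: 7.82
eef_pos: [579.4, 194.1, 172.4]
eef_rot: [-1.572, -0.001, -1.574]
wrist_force: [0.6, 0.7, -3.1]
finger_gap: 21.0
```

```bash
cat > mk.py <<'E'
from h import *
import sys
from cell import manip
psi=.10;N=nrm(psi);xs=np.array([-np.sin(psi),np.cos(psi),0]);e=np.cross(xs,N)
if e[2]<0:e=-e
C=np.array([555.4,-194,114.1])
M=C-N*((C[2]-115)/N[2]);FY=29.5;FZ=.7
R=toolR(N,psi);R[:,[0,2]]*=-1
def foot(s):
    R0=Ro.from_euler('xyz',s['eef_rot']).as_matrix();f=s['eef_pos']+R0@[0,FY,FZ];d=f-M
    print('foot in mark: x',round(d@e,2),'y',round(d@xs,2),'z',round(d@N,2),'ang',np.degrees(np.arccos(-R0[:,1]@N)).round(2),'Fn',round(s['wrist_force']@N,2),'Ft',round(s['wrist_force']@e,2),round(s['wrist_force']@xs,2))
if __name__=='__main__':
    s=st(manip);foot(s)
    h=float(sys.argv[1]);print(M.round(1),e.round(3))
    go(s,R,M+h*N-R@[0,FY,FZ])
E
python3 mk.py 80
```

```text
t 7.82 p [579.4 194.1 172.4] rpy [-1.572e+00 -1.000e-03 -1.574e+00] F [ 0.6  0.7 -3.1] gap 21.0 q [ 0.26  0.46  1.38 -0.    1.3   1.84]
foot in mark: x 68.33 y 383.64 z -13.83 ang 35.06 Fn -2.9 Ft -1.25 0.64
[ 554.8 -194.1  115. ] [0.815 0.082 0.574]
dp [394.8, -31.6, -86.4] turn [35.0, -5.7, 1.8]
```

Call:
servo_tool([
  {"dp": [20,-15,-10],"turn": [2,0,0]},
  {"dp": [50,-30,-25],"turn": [6,-1,0]},
  {"dp": [85,-40,-40],"turn": [10,-2,0]},
  {"dp": [120,-40,-55],"turn": [14,-3,1]},
  {"dp": [155,-40,-70],"turn": [18,-3,1]},
])

```text
clock: 8.23
eef_pos: [507.9, 38.1, 213.5]
eef_rot: [-1.252, 0.008, -1.518]
wrist_force: [0.3, -1.1, -2.0]
finger_gap: 21.2
```

```bash
python3 mk.py 80
```

```text
t 8.23 p [507.9  38.1 213.5] rpy [-1.252  0.008 -1.518] F [ 0.3 -1.1 -2. ] gap 21.2 q [-0.01  0.02  1.86  0.03  0.95  1.49]
foot in mark: x 29.45 y 235.45 z 65.74 ang 16.76 Fn -1.77 Ft -1.0 -1.1
[ 554.8 -194.1  115. ] [0.815 0.082 0.574]
dp [237.4, -1.9, -29.6] turn [16.7, -2.6, 0.8]
```

Call:
servo_tool([
  {"dp": [35,-5,-6],"turn": [3,0,0]},
  {"dp": [75,-5,-12],"turn": [6,-1,0]},
  {"dp": [115,-5,-16],"turn": [9,-1,0.5]},
  {"dp": [150,-5,-20],"turn": [12,-2,0.5]},
  {"dp": [180,-4,-24],"turn": [14,-2,0.5]},
])

```text
clock: 8.65
eef_pos: [492.4, -145.0, 209.1]
eef_rot: [-1.004, -0.001, -1.483]
wrist_force: [-0.4, 1.4, -3.2]
finger_gap: 21.4
```

```bash
python3 mk.py 60
```

```text
t 8.65 p [ 492.4 -145.   209.1] rpy [-1.004e+00 -1.000e-03 -1.483e+00] F [-0.4  1.4 -3.2] gap 21.4 q [-0.52 -0.04  2.    0.46  0.76  0.69]
foot in mark: x 6.6 y 54.82 z 80.39 ang 2.58 Fn -2.45 Ft -2.05 1.43
[ 554.8 -194.1  115. ] [0.815 0.082 0.574]
dp [55.0, 21.2, -6.5] turn [2.5, -0.5, 0.5]
```

Call:
servo_tool([
  {"dp": [20,5,-2],"turn": [1,0,0]},
  {"dp": [40,12,-5],"turn": [2,-0.5,0.5]},
  {"dp": [55,21,-6.5],"turn": [2.5,-0.5,0.5]},
  {"dp": [55,21,-6.5],"turn": [2.5,-0.5,0.5]},
  {"dp": [55,21,-6.5],"turn": [2.5,-0.5,0.5]},
])

```text
clock: 9.07
eef_pos: [502.6, -199.5, 187.7]
eef_rot: [-0.962, 0.002, -1.472]
wrist_force: [-0.5, 0.3, -1.9]
finger_gap: 21.0
```

```bash
python3 mk.py 25;python3 snap.py 6
```

```text
t 9.07 p [ 502.6 -199.5  187.7] rpy [-0.962  0.002 -1.472] F [-0.5  0.3 -1.9] gap 21.0 q [-0.64  0.06  1.97  0.61  0.74  0.45]
foot in mark: x -0.64 y -0.12 z 60.14 ang 0.12 Fn -1.27 Ft -1.44 0.38
[ 554.8 -194.1  115. ] [0.815 0.082 0.574]
dp [-0.1, 35.1, 0.7] turn [0.1, -0.1, -0.1]
t 9.07 p [ 502.6 -199.5  187.7] rpy [-0.962  0.002 -1.472] F [-0.5  0.3 -1.9] gap 21.0 q [-0.64  0.06  1.97  0.61  0.74  0.45]
```

View pics/w6.png

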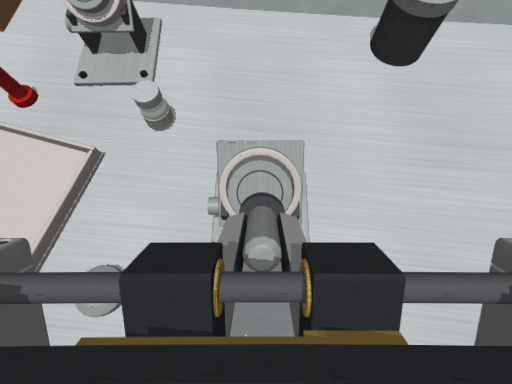

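Call:
servo_tool([
  {"dp": [0,12,0.3],"turn": [0.1,0,0]},
  {"dp": [0,24,0.6],"turn": [0.1,0,0]},
  {"dp": [0,36,0.6],"turn": [0.1,0,0]},
  {"dp": [0,43,0.6],"turn": [0.1,0,0]},
  {"dp": [0,45,0.6],"turn": [0.1,0,0]},
])

```text
clock: 9.53
eef_pos: [529.2, -195.1, 151.3]
eef_rot: [-0.96, 0.002, -1.469]
wrist_force: [0.8, 0.7, -2.8]
finger_gap: 20.8
```

Call:
servo_tool([
  {"dp": [0,0,0],"turn": [0,0,0]},
  {"dp": [0,0,0],"turn": [0,0,0]},
])

```text
clock: 9.7
eef_pos: [529.2, -194.7, 151.9]
eef_rot: [-0.96, 0.002, -1.469]
wrist_force: [0.7, 0.6, -3.2]
finger_gap: 21.2
```

```bash
python3 mk.py 12
python3 - <<'E'
from h import *
from cell import manip
import pickle
for n in ('side','scene'):
    c=manip.camera(n);pickle.dump(c,open(n+'7.pkl','wb'));cv2.imwrite(f'pics/{n}7.png',c['img'][:,:,::-1])
F=[]
s=manip.read_state();print(s['clock'],s['wrist_force'])
i=cv2.imread('pics/side7.png')[180:280,260:380];j=cv2.imread('pics/scene7.png')[150:250,120:240]
cv2.imwrite('pics/z9.png',np.hstack([cv2.resize(q,(400*q.shape[1]//q.shape[0]*5//6,400*5//6),interpolation=cv2.INTER_CUBIC) for q in (i,j)]))
E
```

```text
t 9.7 p [ 529.2 -194.7  151.9] rpy [-0.96   0.002 -1.469] F [ 0.7  0.6 -3.2] gap 21.2 q [-0.6   0.16  1.96  0.66  0.65  0.41]
foot in mark: x 0.95 y 1.97 z 15.33 ang 0.15 Fn -3.11 Ft -1.23 0.56
[ 554.8 -194.1  115. ] [0.815 0.082 0.574]
dp [1.9, 3.3, -0.9] turn [-0.0, 0.0, -0.1]
9.8 [-0.40381863 -0.17408538 -3.23543528]
```

View pics/z9.png

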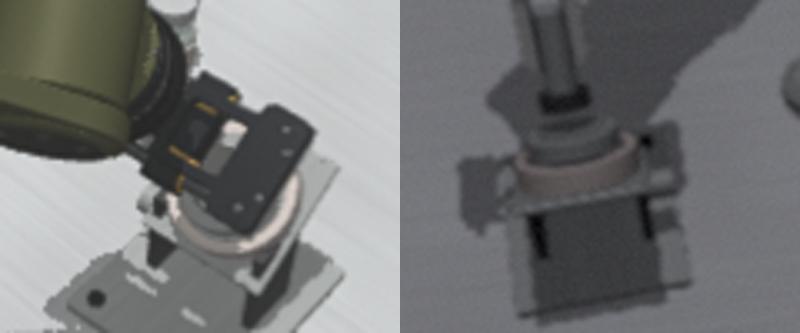

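Call:
servo_tool([
  {"dp": [1.9,2,-0.9],"turn": [0,0,0]},
  {"dp": [1.9,2,-0.9],"turn": [0,0,0]},
  {"dp": [1.9,2,-0.9],"turn": [0,0,0]},
  {"dp": [1.9,2,-0.9],"turn": [0,0,0]},
])

```text
clock: 10.13
eef_pos: [529.7, -197.0, 149.9]
eef_rot: [-0.959, 0.001, -1.469]
wrist_force: [-0.1, 0.4, -1.8]
finger_gap: 21.0
```

```bash
python3 mk.py 10
python3 - <<'E'
from mk import *
s=manip.read_state();R0=Ro.from_euler('xyz',s['eef_rot']).as_matrix();f=s['eef_pos']+R0@[0,FY,FZ]
c=manip.camera('scene');cv2.imwrite('pics/sc8.png',cv2.resize(c['img'][165:225,135:215,::-1],None,fx=9,fy=9,interpolation=cv2.INTER_CUBIC))
print(proj(c,[f,f+6*N,M,M-N]),)
for v in (e,xs): print(((proj(c,[f+18*v,f-18*v])-[135,165]+.5)*9-.5).round())
print(((proj(c,[M+33*xs,M-33*xs,M+33*e,M-33*e])-[135,165]+.5)*9-.5).round())
print(s['clock'])
E
```

```text
t 10.13 p [ 529.7 -197.   149.9] rpy [-9.590e-01  1.000e-03 -1.469e+00] F [-0.1  0.4 -1.8] gap 21.0 q [-0.6   0.16  1.95  0.67  0.64  0.4 ]
foot in mark: x 0.05 y -0.4 z 13.54 ang 0.11 Fn -1.39 Ft -1.09 0.36
[ 554.8 -194.1  115. ] [0.815 0.082 0.574]
dp [-0.4, 3.5, -0.0] turn [-0.0, 0.0, -0.1]
[[170.02180632 183.4206647 ]
 [169.5354262  180.97550423]
 [171.28443439 188.87085004]
 [171.36485914 189.27453837]]
[[319. 187.]
 [319. 153.]]
[[388. 157.]
 [250. 182.]]
[[456. 196.]
 [204. 242.]
 [331. 253.]
 [330. 187.]]
10.1333
```

View pics/sc8.png

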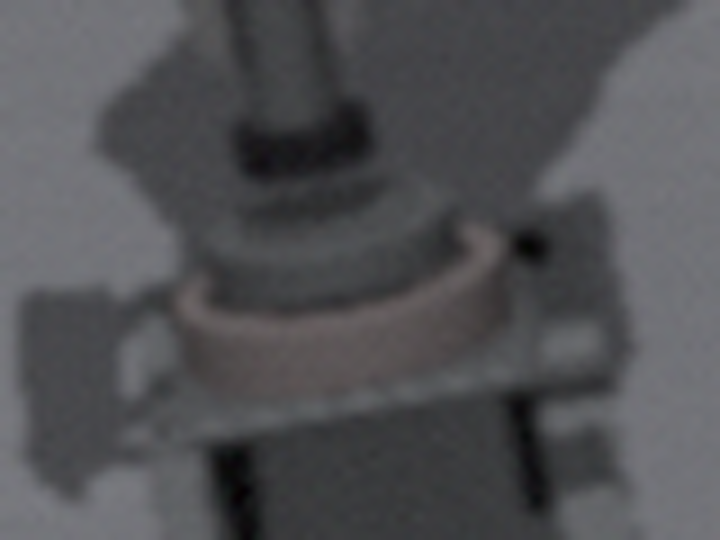

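```bash
python3 snap.py 8
python3 - <<'E'
import cv2
g=cv2.imread('pics/w8.png',0)
cv2.imwrite('pics/z10.png',cv2.createCLAHE(3,(4,4)).apply(cv2.resize(g[150:260,205:315],None,fx=7,fy=7,interpolation=cv2.INTER_CUBIC))[:600])
E
```

```text
t 10.18 p [ 529.7 -197.   149.9] rpy [-9.590e-01  1.000e-03 -1.469e+00] F [ 0.6 -0.3 -3.4] gap 21.2 q [-0.6   0.16  1.95  0.67  0.64  0.4 ]
```

View pics/z10.png

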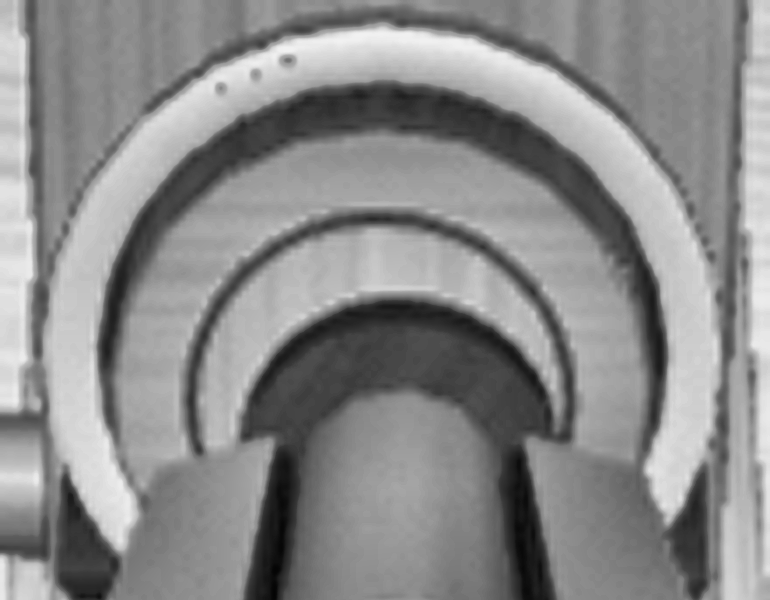

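Run:
```python
from h import *
import pickle
s,c=pickle.load(open('w8.pkl','rb'));H=c['hand_eye']
def tool(u,y):
    d=rays(c,[u])[0]@H[:3,:3].T;o=H[:3,3];return o+d*((y-o[1])/d[1])
px=lambda x,y:(205+(x+.5)/7-.5,150+(y+.5)/7-.5)
print('foot apex',tool(px(398,297),29.5).round(2),'L',tool(px(244,410),29.5).round(2),'R',tool(px(552,410),29.5).round(2))
for d in (-8,-4,0,4):
    y=29.5+13.5-d
    L,R,A=tool(px(191,400),y),tool(px(569,400),y),tool(px(380,216),y)
    print(d,'ring L',L.round(2),'R',R.round(2),'apex',A.round(2),'cap L',tool(px(113,400),y).round(1),'R',tool(px(650,400),y).round(1),'apex',tool(px(381,128),y).round(1),)
m=c['depth'][175:179,255:265];print('depth there',m)
# depth-based face height (in tool y) at cap pts
for u in [(258,176),(230,190),(290,190)]:
    z=c['depth'][u[1],u[0]];p=H[:3,:3]@(rays(c,[u])[0]*z)+H[:3,3];print(u,p.round(1))
```

```text
foot apex [ 0.23 29.5  17.22] L [-16.99  29.5    4.21] R [17.45 29.5   4.2 ]
-8 ring L [-25.26  51.    -1.16] R [21.32 51.   -1.16] apex [-1.93 51.   21.96] cap L [-34.9  51.   -1.2] R [31.3 51.  -1.2] apex [-1.8 51.  32.7]
-4 ring L [-24.82  47.     0.06] R [20.95 47.    0.05] apex [-1.89 47.   22.77] cap L [-34.3  47.    0.1] R [30.8 47.   0.1] apex [-1.8 47.  33.3]
0 ring L [-24.37  43.     1.27] R [20.58 43.    1.27] apex [-1.86 43.   23.59] cap L [-33.6  43.    1.3] R [30.2 43.   1.3] apex [-1.7 43.  33.9]
4 ring L [-23.93  39.     2.49] R [20.21 39.    2.48] apex [-1.82 39.   24.4 ] cap L [-33.   39.    2.5] R [29.7 39.   2.5] apex [-1.7 39.  34.5]
depth there [[227.30275 226.29918 227.14581 227.0262  226.668   226.67117 225.95718
  227.67435 227.21811 227.09245]
 [226.92542 227.77463 227.58333 226.56151 226.53665 227.49553 226.99898
  227.11151 227.8657  226.90749]
 [226.41403 226.45024 226.425   225.85973 227.13931 227.88516 226.74374
  226.06477 227.36147 227.15306]
 [226.47443 226.74004 227.26247 226.13576 227.15953 227.16577 227.80804
  226.9994  227.11835 226.67445]]
(258, 176) [-2.6 44.8 26.9]
(230, 190) [-25.9  45.9  14.9]
(290, 190) [24.  46.4 14.8]
```

Call:
servo_tool([
  {"dp": [-2.1,2,0.6],"turn": [0,0,0]},
  {"dp": [-2.1,2,0.6],"turn": [0,0,0]},
  {"dp": [-2.1,2,0.6],"turn": [0,0,0]},
  {"dp": [-2.1,2,0.6],"turn": [0,0,0]},
  {"dp": [-2.1,2,0.6],"turn": [0,0,0]},
])

```text
clock: 10.65
eef_pos: [531.2, -194.7, 148.6]
eef_rot: [-0.959, 0.001, -1.469]
wrist_force: [0.1, -0.2, -2.1]
finger_gap: 21.0
```

```bash
sed -i 's/^M=C-N/C=C+1.7*xs+.6*e\nM=C-N/' mk.py; python3 mk.py 7; python3 snap.py 9
python3 - <<'E'
import cv2
g=cv2.imread('pics/w9.png',0)
cv2.imwrite('pics/z11.png',cv2.createCLAHE(3,(4,4)).apply(cv2.resize(g[150:260,205:315],None,fx=7,fy=7,interpolation=cv2.INTER_CUBIC))[:600])
E
```

```text
t 10.65 p [ 531.2 -194.7  148.6] rpy [-9.590e-01  1.000e-03 -1.469e+00] F [ 0.1 -0.2 -2.1] gap 21.0 q [-0.6   0.17  1.96  0.67  0.64  0.41]
foot in mark: x 0.12 y 0.06 z 11.93 ang 0.11 Fn -1.8 Ft -1.11 -0.19
[ 555.3 -192.3  115. ] [0.815 0.082 0.574]
dp [0.0, 4.9, -0.1] turn [-0.0, 0.0, -0.1]
t 10.65 p [ 531.2 -194.7  148.6] rpy [-9.590e-01  1.000e-03 -1.469e+00] F [ 0.1 -0.2 -2.1] gap 21.0 q [-0.6   0.17  1.96  0.67  0.64  0.41]
```

View pics/z11.png

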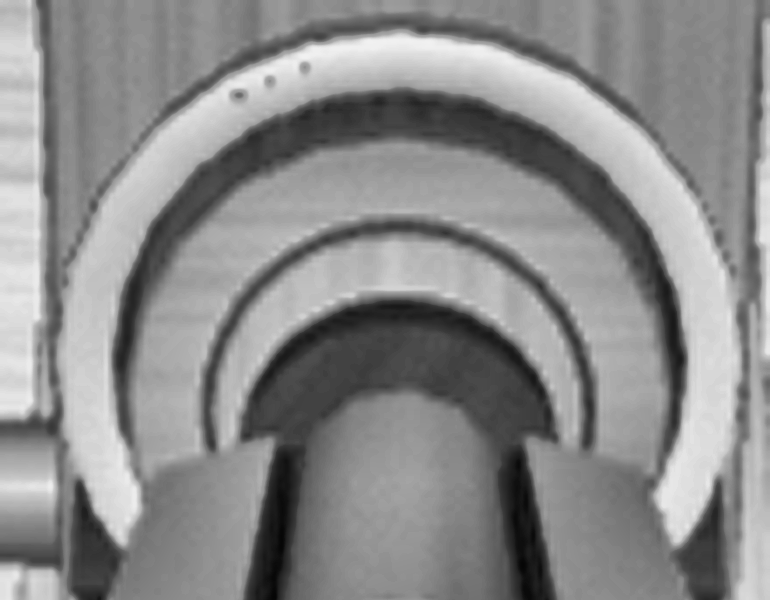

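Call:
servo_tool([
  {"dp": [0,1,0],"turn": [0,0,0]},
  {"dp": [0,2,0],"turn": [0,0,0]},
  {"dp": [0,3,0],"turn": [0,0,0]},
  {"dp": [0,4,0],"turn": [0,0,0]},
])

```text
clock: 11.03
eef_pos: [533.5, -194.5, 145.2]
eef_rot: [-0.959, 0.001, -1.469]
wrist_force: [0.5, 0.6, -3.2]
finger_gap: 21.5
```

```bash
python3 mk.py 4
```

```text
t 11.03 p [ 533.5 -194.5  145.2] rpy [-9.590e-01  1.000e-03 -1.469e+00] F [ 0.5  0.6 -3.2] gap 21.5 q [-0.59  0.18  1.95  0.67  0.63  0.4 ]
foot in mark: x 0.05 y 0.09 z 7.79 ang 0.12 Fn -2.89 Ft -1.38 0.58
[ 555.3 -192.3  115. ] [0.815 0.082 0.574]
dp [0.0, 3.8, -0.0] turn [-0.0, 0.0, -0.1]
```

Call:
servo_tool([
  {"dp": [0,1,0],"turn": [0,0,0]},
  {"dp": [0,2,0],"turn": [0,0,0]},
  {"dp": [0,3,0],"turn": [0,0,0]},
])

```text
clock: 11.28
eef_pos: [535.3, -194.3, 142.6]
eef_rot: [-0.959, 0.001, -1.469]
wrist_force: [-0.2, 0.2, -3.0]
finger_gap: 21.0
```

```bash
python3 mk.py 2
```

```text
t 11.28 p [ 535.3 -194.3  142.6] rpy [-9.590e-01  1.000e-03 -1.469e+00] F [-0.2  0.2 -3. ] gap 21.0 q [-0.59  0.18  1.95  0.68  0.62  0.4 ]
foot in mark: x 0.04 y 0.08 z 4.67 ang 0.12 Fn -2.34 Ft -1.91 0.19
[ 555.3 -192.3  115. ] [0.815 0.082 0.574]
dp [0.0, 2.7, -0.0] turn [-0.0, 0.0, -0.1]
```

Tracking is good. Continue in 2 mm feels.

Call:
servo_tool([
  {"dp": [0,0.7,0],"turn": [0,0,0]},
  {"dp": [0,1.4,0],"turn": [0,0,0]},
  {"dp": [0,2,0],"turn": [0,0,0]},
])

```text
clock: 11.53
eef_pos: [536.5, -194.2, 140.9]
eef_rot: [-0.96, 0.001, -1.469]
wrist_force: [0.7, -0.3, -3.3]
finger_gap: 21.1
```

```bash
python3 mk.py 0
```

```text
t 11.53 p [ 536.5 -194.2  140.9] rpy [-9.600e-01  1.000e-03 -1.469e+00] F [ 0.7 -0.3 -3.3] gap 21.1 q [-0.59  0.19  1.95  0.68  0.62  0.4 ]
foot in mark: x 0.02 y 0.09 z 2.57 ang 0.12 Fn -3.07 Ft -1.37 -0.32
[ 555.3 -192.3  115. ] [0.815 0.082 0.574]
dp [0.0, 2.6, -0.0] turn [-0.0, 0.0, -0.1]
```

Call:
servo_tool([
  {"dp": [0,0.7,0],"turn": [0,0,0]},
  {"dp": [0,1.4,0],"turn": [0,0,0]},
  {"dp": [0,2,0],"turn": [0,0,0]},
])

```text
clock: 11.78
eef_pos: [537.6, -194.0, 139.2]
eef_rot: [-0.96, 0.001, -1.469]
wrist_force: [-0.1, 1.2, -2.4]
finger_gap: 20.8
```

```bash
python3 mk.py 0
```

```text
t 11.78 p [ 537.6 -194.   139.2] rpy [-9.600e-01  1.000e-03 -1.469e+00] F [-0.1  1.2 -2.4] gap 20.8 q [-0.59  0.19  1.95  0.68  0.62  0.39]
foot in mark: x 0.02 y 0.11 z 0.5 ang 0.12 Fn -1.99 Ft -1.35 1.19
[ 555.3 -192.3  115. ] [0.815 0.082 0.574]
dp [0.1, 0.5, -0.0] turn [-0.0, 0.0, -0.1]
```

Call:
servo_tool([
  {"dp": [0,0.5,0],"turn": [0,0,0]},
  {"dp": [0,1,0],"turn": [0,0,0]},
  {"dp": [0,1.5,0],"turn": [0,0,0]},
])

```text
clock: 12.03
eef_pos: [538.5, -194.0, 138.0]
eef_rot: [-0.959, 0.001, -1.469]
wrist_force: [-1.9, 1.0, -0.0]
finger_gap: 21.1
```

```bash
python3 mk.py 0
```

```text
t 12.03 p [ 538.5 -194.   138. ] rpy [-9.590e-01  1.000e-03 -1.469e+00] F [-1.9  1.  -0. ] gap 21.1 q [-0.58  0.2   1.95  0.68  0.61  0.39]
foot in mark: x 0.07 y 0.08 z -0.98 ang 0.12 Fn 0.98 Ft -1.46 1.21
[ 555.3 -192.3  115. ] [0.815 0.082 0.574]
dp [0.0, -1.0, -0.1] turn [-0.0, 0.0, -0.1]
```

Call:
servo_tool([
  {"dp": [0,0.5,0],"turn": [0,0,0]},
  {"dp": [0,1,0],"turn": [0,0,0]},
  {"dp": [0,1.5,0],"turn": [0,0,0]},
])

```text
clock: 12.28
eef_pos: [539.4, -193.9, 136.9]
eef_rot: [-0.959, 0.001, -1.469]
wrist_force: [-5.7, 0.9, 2.4]
finger_gap: 20.9
```

```bash
python3 mk.py 0
```

```text
t 12.28 p [ 539.4 -193.9  136.9] rpy [-9.590e-01  1.000e-03 -1.469e+00] F [-5.7  0.9  2.4] gap 20.9 q [-0.58  0.2   1.95  0.69  0.61  0.39]
foot in mark: x 0.15 y 0.07 z -2.36 ang 0.12 Fn 5.12 Ft -3.18 1.42
[ 555.3 -192.3  115. ] [0.815 0.082 0.574]
dp [0.0, -2.4, -0.1] turn [-0.0, 0.0, -0.1]
```

Call:
servo_tool([
  {"dp": [0,0.6,0],"turn": [0,0,0]},
  {"dp": [0,1.2,0],"turn": [0,0,0]},
  {"dp": [0,1.8,0],"turn": [0,0,0]},
  {"dp": [0,1.8,0],"turn": [0,0,0]},
])

```text
clock: 12.62
eef_pos: [540.3, -193.7, 135.6]
eef_rot: [-0.959, 0.001, -1.469]
wrist_force: [-9.9, 1.2, 5.0]
finger_gap: 21.0
```

```bash
python3 mk.py 0
```

```text
t 12.62 p [ 540.3 -193.7  135.6] rpy [-9.590e-01  1.000e-03 -1.469e+00] F [-9.9  1.2  5. ] gap 21.0 q [-0.58  0.2   1.95  0.69  0.61  0.39]
foot in mark: x 0.16 y 0.13 z -3.97 ang 0.12 Fn 9.63 Ft -5.07 2.19
[ 555.3 -192.3  115. ] [0.815 0.082 0.574]
dp [0.1, -4.0, -0.1] turn [-0.0, 0.0, -0.1]
```

Call:
servo_tool([
  {"dp": [0,0.5,-0.1],"turn": [0,0,0]},
  {"dp": [0,1,-0.1],"turn": [0,0,0]},
  {"dp": [0,1,-0.1],"turn": [0,0,0]},
  {"dp": [0,1,-0.1],"turn": [0,0,0]},
])

```text
clock: 12.95
eef_pos: [540.7, -193.8, 135.1]
eef_rot: [-0.959, 0.001, -1.469]
wrist_force: [-11.1, 1.7, 6.8]
finger_gap: 21.0
```

```bash
python3 mk.py 0; python3 snap.py 10;  python3 - <<'E'
import cv2
g=cv2.imread('pics/w10.png',0)
cv2.imwrite('pics/z12.png',cv2.createCLAHE(3,(4,4)).apply(cv2.resize(g[150:260,205:315],None,fx=7,fy=7,interpolation=cv2.INTER_CUBIC))[:600])
E
```

```text
t 12.95 p [ 540.7 -193.8  135.1] rpy [-9.590e-01  1.000e-03 -1.469e+00] F [-11.1   1.7   6.8] gap 21.0 q [-0.58  0.2   1.95  0.69  0.61  0.39]
foot in mark: x 0.19 y 0.08 z -4.6 ang 0.13 Fn 11.79 Ft -5.06 2.8
[ 555.3 -192.3  115. ] [0.815 0.082 0.574]
dp [0.0, -4.6, -0.2] turn [-0.1, 0.1, -0.1]
t 12.95 p [ 540.7 -193.8  135.1] rpy [-9.590e-01  1.000e-03 -1.469e+00] F [-11.1   1.7   6.8] gap 21.0 q [-0.58  0.2   1.95  0.69  0.61  0.39]
```

View pics/z12.png

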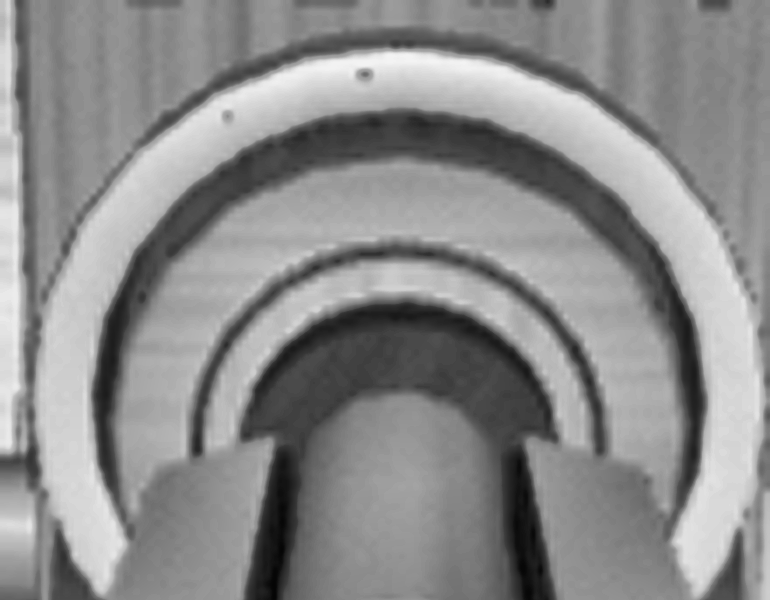

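Call:
servo_tool([
  {"dp": [0,0.4,0],"turn": [0,0,0]},
  {"dp": [0,0.4,0],"turn": [0,0,0]},
  {"dp": [0,0.4,0],"turn": [0,0,0]},
  {"dp": [0,0.4,0],"turn": [0,0,0]},
  {"dp": [0,0.4,0],"turn": [0,0,0]},
])

```text
clock: 13.42
eef_pos: [540.7, -193.7, 135.1]
eef_rot: [-0.959, 0.001, -1.469]
wrist_force: [-10.5, 0.8, 6.7]
finger_gap: 21.3
```

```bash
python3 mk.py 0
```

```text
t 13.42 p [ 540.7 -193.7  135.1] rpy [-9.590e-01  1.000e-03 -1.469e+00] F [-10.5   0.8   6.7] gap 21.3 q [-0.58  0.21  1.95  0.69  0.61  0.39]
foot in mark: x 0.2 y 0.12 z -4.64 ang 0.13 Fn 11.42 Ft -4.64 1.86
[ 555.3 -192.3  115. ] [0.815 0.082 0.574]
dp [0.0, -4.6, -0.2] turn [-0.1, 0.1, -0.1]
```

Call:
servo_tool([
  {"dp": [0,0.6,0],"turn": [0,0,0]},
  {"dp": [0,0.6,0],"turn": [0,0,0]},
  {"dp": [0,0.6,0],"turn": [0,0,0]},
  {"dp": [0,0.6,0],"turn": [0,0,0]},
  {"dp": [0,0.6,0],"turn": [0,0,0]},
])

```text
clock: 13.83
eef_pos: [540.8, -193.7, 134.9]
eef_rot: [-0.959, 0.001, -1.468]
wrist_force: [-10.5, 1.2, 6.8]
finger_gap: 21.0
```

Call:
servo_tool([
  {"dp": [0,0.5,0],"turn": [0,0,0]},
  {"dp": [0,0.5,0],"turn": [0,0,0]},
  {"dp": [0,0.5,0],"turn": [0,0,0]},
  {"dp": [0,0.5,0],"turn": [0,0,0]},
  {"dp": [0,0.5,0],"turn": [0,0,0]},
])

```text
clock: 14.25
eef_pos: [540.9, -193.7, 134.8]
eef_rot: [-0.959, 0.001, -1.468]
wrist_force: [-11.4, 1.9, 7.4]
finger_gap: 21.0
```

Call:
servo_tool([
  {"dp": [0,0.5,0],"turn": [0,0,0]},
  {"dp": [0,0.5,0],"turn": [0,0,0]},
  {"dp": [0,0.5,0],"turn": [0,0,0]},
  {"dp": [0,0.5,0],"turn": [0,0,0]},
  {"dp": [0,0.5,0],"turn": [0,0,0]},
])

```text
clock: 14.67
eef_pos: [541.0, -193.7, 134.7]
eef_rot: [-0.959, 0.001, -1.468]
wrist_force: [-10.9, 1.7, 6.8]
finger_gap: 21.2
```

```bash
python3 mk.py 0
```

```text
t 14.67 p [ 541.  -193.7  134.7] rpy [-9.590e-01  1.000e-03 -1.468e+00] F [-10.9   1.7   6.8] gap 21.2 q [-0.58  0.21  1.95  0.69  0.61  0.39]
foot in mark: x 0.25 y 0.1 z -5.05 ang 0.14 Fn 11.71 Ft -4.79 2.82
[ 555.3 -192.3  115. ] [0.815 0.082 0.574]
dp [0.0, -5.1, -0.2] turn [-0.1, 0.1, -0.1]
```

Call:
servo_tool([
  {"dp": [0,-3,0],"turn": [0,0,0]},
  {"dp": [0,-6,0],"turn": [0,0,0]},
  {"dp": [0,-12,0],"turn": [0,0,0]},
  {"dp": [0,-22,0],"turn": [0,0,0]},
  {"dp": [0,-32,0],"turn": [0,0,0]},
])

```text
clock: 15.08
eef_pos: [522.1, -195.6, 161.4]
eef_rot: [-0.959, 0.001, -1.468]
wrist_force: [-0.3, -0.6, -2.2]
finger_gap: 21.1
```

Call:
servo_tool([
  {"dp": [0,-10,0],"turn": [0,0,0]},
  {"dp": [0,-20,0],"turn": [0,0,0]},
  {"dp": [0,-25,0],"turn": [0,0,0]},
  {"dp": [0,-25,0],"turn": [0,0,0]},
])

```text
clock: 15.42
eef_pos: [507.7, -197.5, 183.4]
eef_rot: [-0.958, -0.001, -1.468]
wrist_force: [0.4, -0.3, -1.8]
finger_gap: 21.2
```

```bash
python3 mk.py 0; python3 snap.py 11;  python3 - <<'E'
import cv2
g=cv2.imread('pics/w11.png',0)
cv2.imwrite('pics/z13.png',cv2.createCLAHE(3,(4,4)).apply(cv2.resize(g[180:280,215:310],None,fx=6,fy=6,interpolation=cv2.INTER_CUBIC)))
E
```

```text
t 15.42 p [ 507.7 -197.5  183.4] rpy [-9.580e-01 -1.000e-03 -1.468e+00] F [ 0.4 -0.3 -1.8] gap 21.2 q [-0.63  0.07  1.97  0.62  0.72  0.44]
foot in mark: x 0.77 y -0.38 z 54.06 ang 0.15 Fn -1.67 Ft -0.77 -0.31
[ 555.3 -192.3  115. ] [0.815 0.082 0.574]
dp [-0.4, 54.1, -0.8] turn [-0.1, 0.1, -0.1]
t 15.42 p [ 507.7 -197.5  183.4] rpy [-9.580e-01 -1.000e-03 -1.468e+00] F [ 0.4 -0.3 -1.8] gap 21.2 q [-0.63  0.07  1.97  0.62  0.72  0.44]
```

View pics/z13.png

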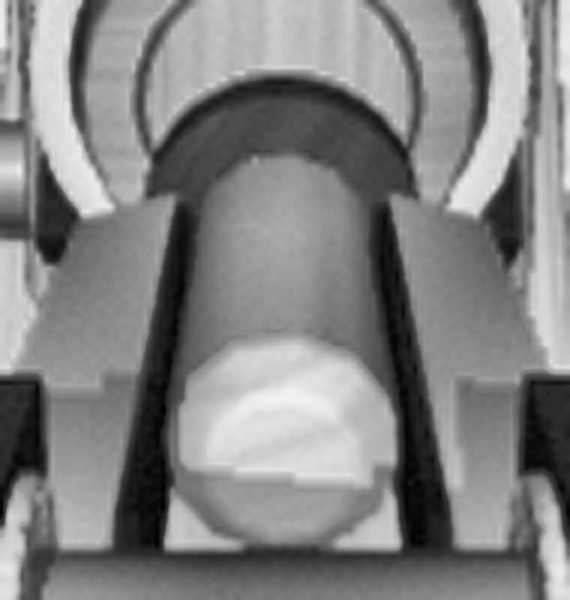

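```bash
cat > look.py <<'E'
from h import *
from cell import manip
import sys
s=st(manip)
R=Ro.from_euler('xyz',[-1.571,0,-1.574]).as_matrix()
go(s,R,np.array([579.8,194.1,float(sys.argv[1])]))
E
python3 look.py 170
```

```text
t 15.47 p [ 507.8 -197.3  182.7] rpy [-0.958  0.    -1.468] F [ 0.3  0.3 -2.9] gap 21.4 q [-0.63  0.07  1.97  0.63  0.72  0.44]
dp [-382.0, 74.6, 84.1] turn [-35.1, 5.9, -1.9]
```

Call:
servo_tool([
  {"dp": [-10,-15,0],"turn": [-1,0,0]},
  {"dp": [-40,-25,5],"turn": [-4,1,0]},
  {"dp": [-75,-25,15],"turn": [-8,1,0]},
  {"dp": [-110,-20,25],"turn": [-12,2,0]},
  {"dp": [-145,-15,35],"turn": [-15,2,-1]},
])

```text
clock: 15.88
eef_pos: [513.0, -50.8, 215.8]
eef_rot: [-1.221, -0.001, -1.511]
wrist_force: [0.6, -1.8, -2.3]
finger_gap: 21.1
```

```bash
python3 look.py 170
```

```text
t 15.88 p [513.  -50.8 215.8] rpy [-1.221e+00 -1.000e-03 -1.511e+00] F [ 0.6 -1.8 -2.3] gap 21.1 q [-0.22  0.02  1.86  0.12  0.93  1.24]
dp [-240.5, 70.8, 60.8] turn [-20.0, 3.6, -0.6]
```

Call:
servo_tool([
  {"dp": [-38,5,10],"turn": [-4,0.5,0]},
  {"dp": [-76,13,20],"turn": [-8,1,0]},
  {"dp": [-114,24,30],"turn": [-12,2,0]},
  {"dp": [-150,35,40],"turn": [-16,3,-0.5]},
  {"dp": [-185,46,48],"turn": [-19,3.5,-0.5]},
])

```text
clock: 16.3
eef_pos: [563.0, 140.3, 188.1]
eef_rot: [-1.556, 0.001, -1.572]
wrist_force: [1.1, -0.7, -3.1]
finger_gap: 21.1
```

```bash
python3 look.py 120
```

```text
t 16.3 p [563.  140.3 188.1] rpy [-1.556e+00  1.000e-03 -1.572e+00] F [ 1.1 -0.7 -3.1] gap 21.1 q [ 0.18  0.37  1.47 -0.    1.29  1.75]
dp [-53.8, 68.4, 15.7] turn [-0.8, 0.1, -0.1]
```

Call:
servo_tool([
  {"dp": [-25,15,8],"turn": [-0.8,0,0]},
  {"dp": [-45,30,14],"turn": [-0.8,0,0]},
  {"dp": [-54,50,16],"turn": [-0.8,0,0]},
  {"dp": [-54,68,16],"turn": [-0.8,0,0]},
  {"dp": [-54,68,16],"turn": [-0.8,0,0]},
])

```text
clock: 16.72
eef_pos: [578.3, 194.8, 115.7]
eef_rot: [-1.577, -0.0, -1.571]
wrist_force: [-0.4, -0.3, -3.6]
finger_gap: 21.0
```

```bash
python3 look.py 45
```

```text
t 16.72 p [578.3 194.8 115.7] rpy [-1.577 -0.    -1.571] F [-0.4 -0.3 -3.6] gap 21.0 q [0.26 0.52 1.43 0.   1.2  1.83]
dp [0.7, 70.7, 1.9] turn [0.3, 0.2, 0.0]
```

Call:
servo_tool([
  {"dp": [0.7,20,1],"turn": [0.3,0,0]},
  {"dp": [0.7,40,1],"turn": [0.3,0,0]},
  {"dp": [0.7,56,1],"turn": [0.3,0,0]},
  {"dp": [0.7,66,1],"turn": [0.3,0,0]},
  {"dp": [0.7,68,1],"turn": [0.3,0,0]},
])

```text
clock: 17.13
eef_pos: [578.4, 193.7, 46.5]
eef_rot: [-1.574, -0.001, -1.571]
wrist_force: [-0.2, -0.1, -3.5]
finger_gap: 21.1
```

Call:
servo_tool([
  {"dp": [0,1,0],"turn": [0,0,0]},
  {"dp": [0,2,0],"turn": [0,0,0]},
  {"dp": [0,3,0],"turn": [0,0,0]},
])

```text
clock: 17.38
eef_pos: [578.9, 193.8, 44.5]
eef_rot: [-1.572, -0.0, -1.571]
wrist_force: [0.0, 0.0, -3.1]
finger_gap: 20.6
```

```bash
python3 look.py 38
```

```text
t 17.38 p [578.9 193.8  44.5] rpy [-1.572 -0.    -1.571] F [ 0.   0.  -3.1] gap 20.6 q [0.26 0.6  1.48 0.   1.06 1.83]
dp [-0.3, 6.5, 0.9] turn [0.1, 0.2, 0.0]
```

Call:
servo_tool([
  {"dp": [0,2,0],"turn": [0,0,0]},
  {"dp": [0,4,0],"turn": [0,0,0]},
  {"dp": [0,6,0],"turn": [0,0,0]},
  {"dp": [0,6,0],"turn": [0,0,0]},
])

```text
clock: 17.72
eef_pos: [578.8, 193.7, 38.2]
eef_rot: [-1.573, -0.0, -1.571]
wrist_force: [-0.3, 0.5, -3.7]
finger_gap: 20.7
```

Call:
servo_tool([
  {"dp": [0,0.7,0],"turn": [0,0,0]},
  {"dp": [0,1.4,0],"turn": [0,0,0]},
])

```text
clock: 17.88
eef_pos: [578.8, 193.7, 36.8]
eef_rot: [-1.573, -0.0, -1.571]
wrist_force: [0.3, -0.8, -3.5]
finger_gap: 20.9
```

Call:
servo_tool([
  {"dp": [0,0.6,0],"turn": [0,0,0]},
  {"dp": [0,1.2,0],"turn": [0,0,0]},
])

```text
clock: 18.05
eef_pos: [578.8, 193.7, 35.5]
eef_rot: [-1.573, -0.0, -1.571]
wrist_force: [-1.4, 1.1, 3.3]
finger_gap: 21.6
```

Call:
servo_tool([
  {"dp": [0,0.3,0],"turn": [0,0,0]},
  {"dp": [0,0.3,0],"turn": [0,0,0]},
  {"dp": [0,0.3,0],"turn": [0,0,0]},
  {"dp": [0,0.3,0],"turn": [0,0,0]},
], force=4)

```text
clock: 18.38
eef_pos: [578.9, 193.8, 35.5]
eef_rot: [-1.572, -0.0, -1.571]
wrist_force: [-1.9, 0.5, 2.2]
finger_gap: 22.0
```

Call:
servo_tool([
  {"dp": [0,0,0],"turn": [0,0,0]},
  {"dp": [0,0,0],"turn": [0,0,0]},
  {"dp": [0,0,0],"turn": [0,0,0]},
  {"dp": [0,0,0],"turn": [0,0,0]},
  {"dp": [0,0,0],"turn": [0,0,0]},
], grip=-0.3)

```text
clock: 18.8
eef_pos: [578.9, 193.8, 35.5]
eef_rot: [-1.572, -0.0, -1.571]
wrist_force: [-0.4, 0.5, 0.6]
finger_gap: 51.5
```

```bash
python3 look.py 36;python3 snap.py 12
```

```text
t 18.8 p [578.9 193.8  35.5] rpy [-1.572 -0.    -1.571] F [-0.4  0.5  0.6] gap 51.5 q [0.26 0.61 1.49 0.   1.04 1.83]
dp [-0.3, -0.5, 0.9] turn [0.1, 0.2, 0.0]
t 18.8 p [578.9 193.8  35.5] rpy [-1.572 -0.    -1.571] F [-0.4  0.5  0.6] gap 51.5 q [0.26 0.61 1.49 0.   1.04 1.83]
```

View pics/w12.png

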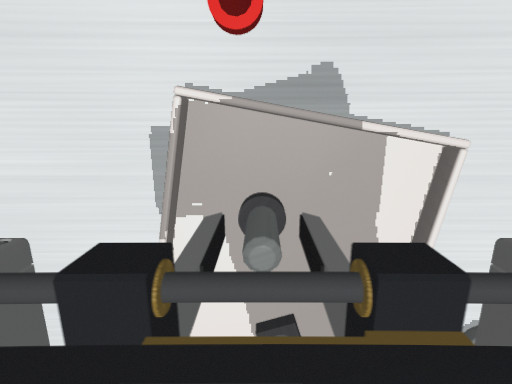

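Released and standing upright. Retreat straight up.

Call:
servo_tool([
  {"dp": [0,-20,0],"turn": [0,0,0]},
  {"dp": [0,-60,0],"turn": [0,0,0]},
  {"dp": [0,-100,0],"turn": [0,0,0]},
  {"dp": [0,-140,0],"turn": [0,0,0]},
  {"dp": [0,-180,0],"turn": [0,0,0]},
])

```text
clock: 19.27
eef_pos: [578.8, 193.7, 217.5]
eef_rot: [-1.572, -0.0, -1.571]
wrist_force: [-0.1, 0.2, 0.2]
finger_gap: 61.4
```

Call:
servo_tool([
  {"dp": [0,-10,-35],"turn": [0,0,0]},
  {"dp": [0,-10,-35],"turn": [0,0,0]},
  {"dp": [0,-10,-35],"turn": [0,0,0]},
])

```text
clock: 19.52
eef_pos: [543.4, 193.9, 228.8]
eef_rot: [-1.57, 0.0, -1.571]
wrist_force: [0.7, -0.4, 0.2]
finger_gap: 61.0
```

```bash
python3 snap.py 13
python3 - <<'E'
from h import *
from cell import manip
import pickle
for n in ('side','scene'):
    c=manip.camera(n);cv2.imwrite(f'pics/{n}9.png',c['img'][:,:,::-1])
a=cv2.imread('pics/side9.png')[130:260,140:330];b=cv2.imread('pics/w13.png')
cv2.imwrite('pics/z14.png',cv2.resize(a,None,fx=4,fy=4,interpolation=cv2.INTER_CUBIC))
s,c=pickle.load(open('w13.pkl','rb'));
E
```

```text
t 19.52 p [543.4 193.9 228.8] rpy [-1.57   0.    -1.571] F [ 0.7 -0.4  0.2] gap 61.0 q [0.28 0.34 1.41 0.   1.39 1.85]
```

View pics/w13.png

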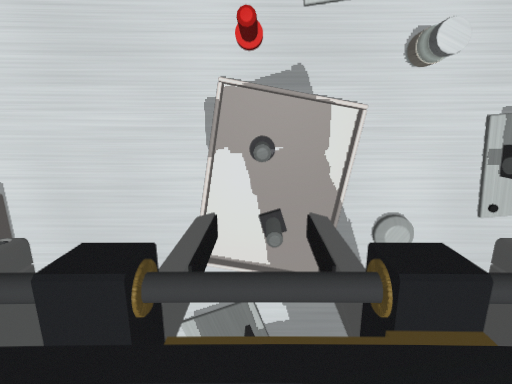

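View pics/z14.png

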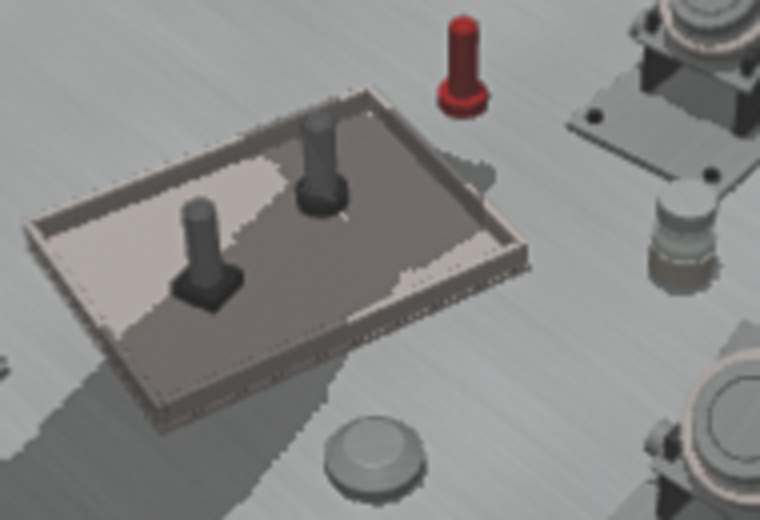

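The wrist view shows the round stamp at (262,150), with its head right over its foot. In the side view it stands upright in the tray, and the square stamp, vial and plug look unmoved. The gripper is clear, so I'm handing the job in.

```bash
python3 -c "
from cell import manip
print(manip.sign_off())"
```

```text
the job is handed in; nothing more can be done
None
```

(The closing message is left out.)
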